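# Repack the bench gauges and spacer into their shadow-foam insert

### The arm

A 6-joint arm with a two-finger parallel gripper is mounted at the origin on the work surface. World frame = base frame: x ahead of the robot, y to its left, z up, the work surface at z = 0. Lengths are in m, angles in degrees, forces in N, time in s.
With the tool pointing down it reaches from about 0.35 to 0.875 m from the base axis. Payload 4.2 kg.
Tool frame: the origin (TCP) lies on the centre line of the jaws, within the pads' length; the fingertips stand 22 mm ahead of it and the grasp point (between the pads) lies 3 mm ahead of it (r.tcp_to_tips is the distance from the TCP to the fingertips, in m); z points along the fingers, y is the line along which they close (so a half turn about z gives the same grasp; the last joint's range is limited). The gripper opens to 87 mm and grips with 3 to 60 N. Pads are 19 mm wide; open, the fingers measure 117 mm over their backs; the gripper's body (75 mm by 190 mm) begins 51 mm behind the grasp point.
Start: joints at [87.296, 22.042, 0.453, 0, -68.411, -14.817], TCP at [0.188, 0.596, 0.245] pointing down, gripper open.
Joint ranges: [-179.83, 179.83], [-69.29, 118.12], [-61.27, 80.66], [-181.25, 117.63], [-171.15, -9.14], [-177.46, 177.46]. Speed limits (degrees/s): [159.86, 159.86, 180, 180, 180, 180].

### API

Orientations are given as a 3x3 rotation matrix whose columns are the frame's x, y, z axes.
In Python, from station import r gives the robot as it stands.
- The arm moves only by the tool apply_moves, never from a script. Its argument "plan" is a list of rows, each an object with "grip": the opening, from 0 (shut) to 1 (fully open); "offset": the shift along the tool's x, y, z in cm, a list of three; "spin": the turn about the tool's z in rad. A call has 1 to 5 rows; each row is the pose to reach, as a shift and turn from the pose commanded when the call began, along the tool's axes at that moment; what a row does not reach only later rows make up. A row lasts 1/10 s, in which the tool goes at most 50 mm and 8.59 degrees, less where a joint would pass 70% of its speed; a pose out of reach is approached as far as the arm can. A call with a gripper value outside its range is refused whole. The fingers move at their own pace and stop on an object; the grip force is fixed at half the most. Time passes only in rows, so rows that repeat a pose let the fingers close. It gives the time, the measured TCP pose, the force, the opening and the grip force at its end, in the units of the state.
- r.sense(): the state, without advancing time (a new reading comes with each control period).
- r.capture(name): name is "side" or "top"; returns a dict with "img" (420x560x3 uint8, blue, green, red), "depth" (420x560 float32, m along the optical axis (not along the pixel's ray), 0 where there is no reading), "mtx" (3x3 intrinsics, pixels), "R" (3x3) and "t" (3): a world point X has camera coordinates R X + t. Camera axes: x right, y down, z forward; pixel columns grow to the right and rows downward; lengths in m; the calibration is good to about 2 mm. A picture is of the moment at which its call begins.
- r.finish_job(): hands the job in; it is judged then, once.
The state is a dict: "time_s": time; "joints": joint angles; "joint_velocities": joint speeds; "effort": joint torques, N m; "tcp_pos": TCP position; "ee_rot": TCP orientation; "wrist_force": force on the tool from outside, world axes, zero at the start; "moment": the same for the moment, N m; "gripper_width": opening from 0.0 (shut) to 1.0 (fully open); "gripper_force": force on a finger pad.
Only numpy, scipy, OpenCV 4.12 (cv2) and the standard library are available. Lean on these libraries where they do the work, as an engineer would, in place of code of your own. Each camera call takes 0.05 s, during which the arm holds its last target. There are 200 camera calls.

### The job

The inspection lantern has been left standing on the foam insert: lift it off by its handle and stand it upright, wholly on the round pad beside. Put every gauge that lies on the bench into the foam cutout of its own shape and press it fully home, flat on the cutout's floor, and set the loose spacer block upright, fully down, into the gap in the row of blocks without pushing its neighbours out of place. Leave the lantern on the pad, do not tip it over, and leave the jar, the yellow case and the screwdriver where they are.

Things in the scene. Friction and masses are not known exactly. Their poses are not given: they have to be found in the camera images.
- insert: Fixed foam insert in a blue steel tray; origin on the underside, z up; it spans x -109..109, y -114..196 mm, its top 40 mm above the bench. Black top layer with four cutouts, each with the plan of one gauge, 3 mm wider on every side, 16 mm deep; a gauge that is home has its plate flush with the foam. A straight channel, x -80..80, y 120..174, 16 mm deep, holds the spacer blocks.
- cut_angle (a point): Point on the floor of the L-shaped cutout, 16 mm below the foam top: where the angle gauge's origin comes, axes as the gauge's. Here and in the other cutouts two opposed springy foam lips squeeze the gauge by 0.8 mm a side: its own weight does not take it in; press its grip straight down with some 5 to 15 N until its underside meets the floor.
- cut_tee (a point): Point on the floor of the T-shaped cutout: where the tee's origin comes, axes as the tee's.
- cut_snap (a point): Point on the floor of the H-shaped cutout: where the snap gauge's origin comes, axes as its own (or turned by half a turn: it is symmetric).
- cut_dial (a point): Point on the floor of the round cutout with a side channel: where the dial's origin comes, axes as the dial's.
- angle: Angle gauge, bare aluminium, 0.2 kg, lying on the bench (may be absent): L-shaped plate 16 mm thick, origin on the underside below the grip, z up. Plan in its own axes (mm): one leg x -27..43, y -13..11; other leg x -27..-3, y 11..47. It has an upright grip rib 40 mm long, 12 mm thick, standing on the plate from 16 to 46 mm above the underside, centred on the origin, its length along the gauge's own x axis.
- tee: Depth tee, bare aluminium, 0.2 kg (may be absent): T-shaped plate 16 mm thick, origin on the underside below the grip, z up. Plan (mm): crossbar x -18..6, y -40..40; stem x 6..42, y -12..12. It has an upright grip rib 40 mm long, 12 mm thick, standing on the plate from 16 to 46 mm above the underside, centred on the origin, its length along the gauge's own y axis (along the crossbar).
- snap: Double-ended snap gauge, bare aluminium, 0.2 kg (may be absent): H-shaped plate 16 mm thick, origin on the underside at its centre, z up. Plan (mm): web x -22..22, y -12..12; a jaw at each end, 22..42 either way along x, y -24..24. It has an upright grip rib 40 mm long, 12 mm thick, standing on the plate from 16 to 46 mm above the underside, centred on the origin, its length along the gauge's own x axis.
- dial: Dial gauge, steel with a white face, 0.2 kg (may be absent): disc of 56 mm diameter, 16 mm thick, with a stem 18 mm wide reaching to x = 54 mm; origin on the underside at the disc's centre, z up. It has an upright grip rib 40 mm long, 12 mm thick, standing on the plate from 16 to 46 mm above the underside, centred on the origin, its length along the gauge's own x axis.
- block: Spacer block, plain steel, 0.2 kg, standing on the bench: 24 mm (its x) x 50 mm (its y) x 50 mm tall; origin centre of the underside, z up. It belongs in the gap between block_b and block_c, in line with them.
- block_a: End block of the row, same size as block, standing loose in the channel (its underside 24 mm above the bench, top 74 mm): the row runs along the insert's +x as a, b, gap, c, d, all their axes along the insert's.
- block_b: Block on the -x side of the gap, 0.6 mm from block_a. The gap is 28.5 mm wide: the loose block has about 2 mm to spare on either side.
- block_c: Block on the +x side of the gap, its origin 52.5 mm from that of block_b.
- block_d: Last block of the row, 0.6 mm beyond block_c.
- lantern: Handled inspection lantern, 0.45 kg, at first standing on the foam across the cutouts: black base 90 mm diameter, overall 184 mm tall; origin centre of the underside, z up. Bail handle: a level bar 12 x 12 mm, 84 mm long along the lantern's own y, its middle on the axis 178 mm above the underside, with 50 mm of free room between the posts below it (clear 68 mm along y).
- pad: Fixed round cork-faced pad, 150 mm diameter, 3 mm thick, on the bench beside the insert; origin centre of its underside, on the bench.
- jar: Bystander: glass jar with a black cap, 60 mm diameter, 85 mm tall; origin centre of the underside.
- case: Bystander: shut yellow plastic case, 70 x 110 x 35 mm; origin centre of the underside.
- driver: Bystander: screwdriver lying beyond the insert; its own x runs along it towards the tip.
Not all that is in view belongs to the job. Leave any purple or red look-alike of the dial alone.

How it is judged:
By the outcome, as a careful person would: the job done as asked, in the order asked, and still so for the second after the job is handed in, with the robot touching nothing.
Of angle, tee, snap, dial only 3 to 4 are there at a start; the rules pass over those that are not, and their reading is None.
At some moment in a run one of angle, tee, snap, dial may be knocked a few centimetres aside while the robot is not near it.
It also fails if it takes over 208 s, if anything falls off the work surface, if the arm or the gripper's body presses on something with over 40 N, if the wrist force passes 120 N, or if a joint passes its speed limit or range.

## Working session

There is one attempt and no reset: what is moved stays moved. The work goes in short steps, Python scripts to look and compute and a tool call to move; the robot and the scene stay as the last step left them, time stands still between calls to the robot, and variables do not carry over. Pictures are saved under pics/ and viewed, at most 14 in all, crops included, and the job is handed in when it is done.

Besides the shell and the picture viewer there is one more tool, called after "Call:" by a JSON object that holds its "method" and its "body", one argument or row to a line. apply_moves: Moves the arm, as the interface text tells. Its arguments: {"type":"object","properties":{"plan":{"type":"array"}},"required":["plan"]}

```bash
ls; mkdir -p pics; cat > h.py <<'E'
import numpy as np, cv2
from station import r
def cap(n,name):
    c=r.capture(n); cv2.imwrite(f'pics/{name}.png',c['img']); np.savez(f'{name}.npz',**c); return c
def load(name): return dict(np.load(f'{name}.npz'))
def px2w(c,u,v,z=None):
    K=c['mtx'];R=c['R'];t=c['t']
    d=np.linalg.inv(K)@np.array([u,v,1.]); o=-R.T@t; w=R.T@d
    if z is None: s=c['depth'][int(round(v)),int(round(u))]
    else: s=(z-o[2])/w[2]
    return o+s*w
def w2px(c,X):
    p=c['mtx']@(c['R']@np.asarray(X,float)+c['t']); return p[:2]/p[2]
E
python3 - <<'E'
from h import *
for n in('top','side'):
    c=cap(n,n+'0'); print(n,c['mtx'].round(1).tolist(),(-c['R'].T@c['t']).round(3),c['R'].round(3).tolist())
s=r.sense();print(s,r.tcp_to_tips)
a=cv2.imread('pics/top0.png');cv2.imwrite('pics/top0b.png',cv2.resize(a,(800,600),interpolation=cv2.INTER_CUBIC))
E
```

```text
pics
top [[433.5, 0.0, 275.6], [0.0, 433.5, 213.2], [0.0, 0.0, 1.0]] [ 0.398 -0.07   1.16 ] [[-0.011, -1.0, -0.019], [-0.989, 0.014, -0.149], [0.149, 0.017, -0.989]]
side [[447.3, 0.0, 275.9], [0.0, 447.3, 214.9], [0.0, 0.0, 1.0]] [0.202 1.093 0.739] [[-0.957, -0.291, 0.014], [-0.153, 0.462, -0.873], [0.248, -0.838, -0.487]]
{'time_s': 0.1, 'joints': array([ 8.72969570e+01,  2.20866242e+01,  3.87738808e-01, -2.37062341e-02,
       -6.84116027e+01, -1.48174481e+01]), 'joint_velocities': array([ 0.03872328, -0.05897975,  0.08117932,  0.06611392, -0.11491787,
       -0.11327936]), 'effort': array([ 1.96588685e-04, -3.91688204e+01,  1.87934679e+01,  4.23190445e+00,
        1.34562262e-02, -7.08710445e-05]), 'tcp_pos': array([0.18798519, 0.59554239, 0.24357118]), 'ee_rot': array([[ 9.53563423e-01, -3.01191920e-01, -4.75239566e-04],
       [-3.01192271e-01, -9.53561522e-01, -1.90806185e-03],
       [ 1.21522650e-04,  1.96259648e-03, -9.99998067e-01]]), 'wrist_force': array([-0.30851905,  0.41664148,  0.07910897]), 'moment': array([-0.01768518,  0.04682829,  0.02224491]), 'gripper_force': 0.0, 'gripper_width': 0.9993843246916992} 0.022
```

View pics/top0b.png

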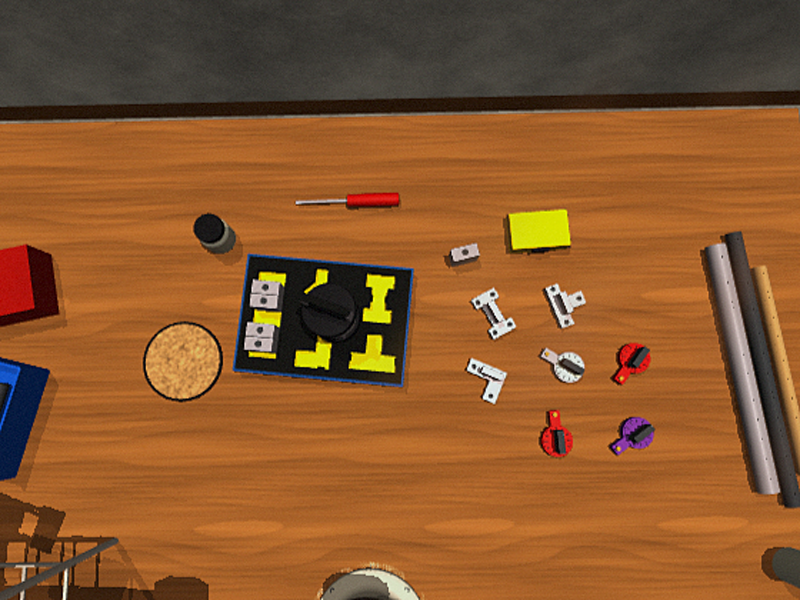

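View pics/side0.png

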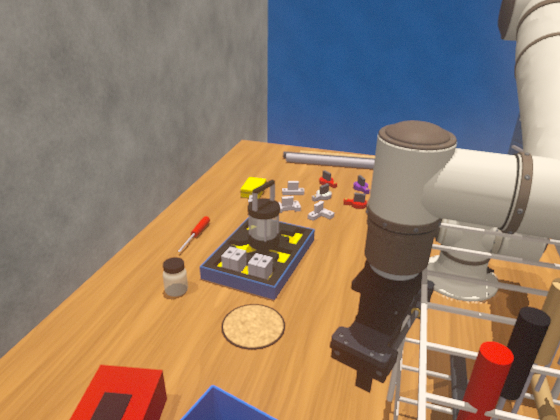

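```bash
python3 - <<'E'
from h import *
a=cv2.imread('pics/top0.png')
def crop(x,y,w,h,s,n):
    b=cv2.resize(a[y:y+h,x:x+w],None,fx=s,fy=s,interpolation=cv2.INTER_CUBIC)
    for i in range(x//10*10+10,x+w,10): cv2.line(b,((i-x)*s,0),((i-x)*s,6 if i%50 else 14),(255,255,255),1)
    for j in range(y//10*10+10,y+h,10): cv2.line(b,(0,(j-y)*s),(6 if j%50 else 14,(j-y)*s),(255,255,255),1)
    cv2.imwrite(f'pics/{n}.png',b)
crop(100,165,200,120,4,'ins0'); crop(305,160,120,130,4,'gau0')
E
```

```text
(no output)
```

View pics/ins0.png

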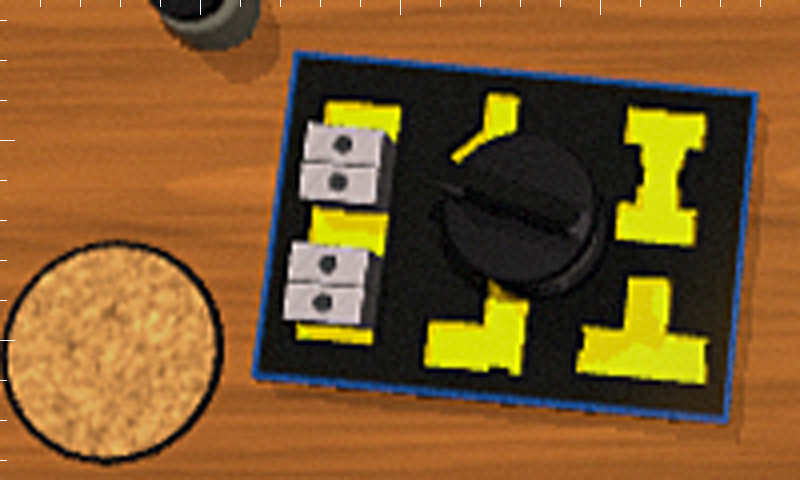

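View pics/gau0.png

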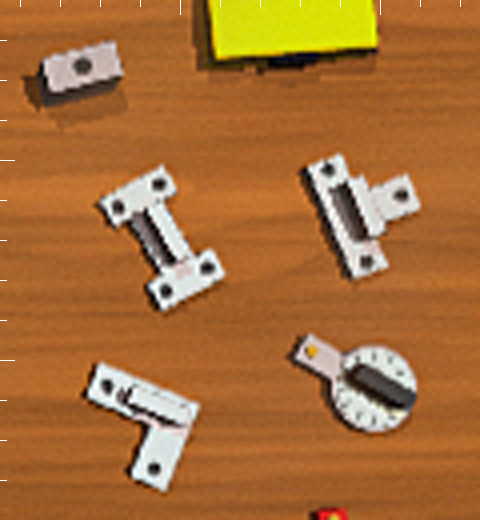

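```bash
python3 - <<'E'
from h import *
c=load('top0')
f=lambda u,v,z,x=100,y=165:px2w(c,x+u/4-.4,y+v/4-.4,z)
P=np.array([f(*p,.04)[:2] for p in[(297,52),(757,93),(726,422),(254,380)]])
L=np.array([[.109,.196],[.109,-.114],[-.109,-.114],[-.109,.196]])
def rigid(L,P):
    a=L-L.mean(0);b=P-P.mean(0);th=np.arctan2((a[:,0]*b[:,1]-a[:,1]*b[:,0]).sum(),(a*b).sum())
    R=np.array([[np.cos(th),-np.sin(th)],[np.sin(th),np.cos(th)]]);t=P.mean(0)-R@L.mean(0);return np.degrees(th),R,t,(L@R.T+t-P)*1000
th,R,t,e=rigid(L,P);print('insert',th,t,e.round(1).tolist())
print('pad',f(114,352,.003))
for g in [(450,190),(515,212),(578,231)]:
  print('bar',f(*g,.224), f(*g,None))
# all world pts
v,u=np.mgrid[0:420,0:560];d=c['depth'];K=c['mtx']
X=np.stack([(u-K[0,2])/K[0,0]*d,(v-K[1,2])/K[1,1]*d,d],-1);W=(X-c['t'])@c['R'];np.save('W0',W)
b=W[300:320,300:400];print('bench z',b[...,2].mean(),b[...,2].std(),(d==0).mean())
m=(W[...,2]>.205)&(W[...,2]<.24)&(u>200)&(u<265)&(v>190)&(v<245)
p=W[m];q=p[:,:2]-p[:,:2].mean(0);s=np.linalg.svd(q,full_matrices=False);print('handle',len(p),p.mean(0),s[2][0],np.ptp(q@s[2][0]),np.ptp(q@s[2][1]))
print((p[:,:2].mean(0)-t)@R)
for n,x0,y0,x1,y1 in[('block',312,168,338,186),('snap',328,198,364,240),('tee',378,196,412,232),('angle',325,248,358,284),('dial',375,240,412,270)]:
    w=W[y0:y1,x0:x1].reshape(-1,3);print(n,[(round(k,2),int(((w[:,2]>k)&(w[:,2]<k+.01)).sum())) for k in(.005,.015,.025,.035,.045)])
    h=w[w[:,2]>.035];q=h[:,:2]-h[:,:2].mean(0);s=np.linalg.svd(q,full_matrices=False);print(h.mean(0),s[2][0],np.ptp(q@s[2][0]),np.ptp(q@s[2][1]))
E
```

```text
insert -5.951018921457699 [0.53877576 0.03700301] [[0.4, 1.8], [0.7, -1.4], [-1.4, -2.0], [0.3, 1.7]]
pad [0.47192598 0.34666791 0.003     ]
bar [0.54416411 0.08541699 0.224     ] [0.55048468 0.09213223 0.18345402]
bar [0.53149671 0.04966574 0.224     ] [0.5404802  0.05770781 0.16089518]
bar [0.52055901 0.01519283 0.224     ] [0.52330821 0.01709939 0.20296194]
bench z 0.007933645559587053 0.06417093363584163 0.004217687074829932
handle 227 [0.54204948 0.05404247 0.22324731] [0.35016035 0.93668977] 0.084021484699901 0.012487863483171109
[0.00148945 0.01728705]
block [(0.01, 14), (0.01, 19), (0.03, 16), (0.04, 17), (0.04, 173)]
[ 0.6574365  -0.1796783   0.06063073] [ 0.87827758 -0.47815112] 0.30773661602694335 0.052787713936934516
snap [(0.01, 111), (0.01, 247), (0.03, 9), (0.04, 41), (0.04, 42)]
[ 0.54158641 -0.22301845  0.11999584] [ 0.68943417 -0.72434834] 0.23539234449077195 0.03826975727763467
tee [(0.01, 130), (0.01, 222), (0.03, 17), (0.04, 36), (0.04, 52)]
[ 0.55536124 -0.34332922  0.11614891] [ 0.50085317 -0.86553227] 0.346839770261537 0.039088059602464836
angle [(0.01, 115), (0.01, 197), (0.03, 7), (0.04, 22), (0.04, 59)]
[ 0.43937692 -0.22065905  0.07255194] [ 0.17575032 -0.98443477] 0.17902772213204876 0.028073217776596604
dial [(0.01, 102), (0.01, 252), (0.03, 16), (0.04, 38), (0.04, 47)]
[ 0.44814925 -0.35159484  0.10703225] [ 0.16273871 -0.9866692 ] 0.32009758054810206 0.032834280996370924
```

```bash
cat >> h.py <<'E'
def plan(*wps):
    """wps: (x,y,z,heading of tool x in deg or None). Prints offsets (cm, tool axes) and spin chained from the measured pose."""
    s=r.sense(); p=s['tcp_pos']; R=s['ee_rot']
    print('t',round(s['time_s'],2),'tcp',p.round(4),'hd',round(np.degrees(np.arctan2(R[1,0],R[0,0])),2),'j',s['joints'].round(0),'F',s['wrist_force'].round(1),'g',round(s['gripper_width'],3),round(s['gripper_force'],1))
    for w in wps:
        h=np.degrees(np.arctan2(R[1,0],R[0,0])); d=np.array(w[:3],float)-p
        dh=0 if w[3] is None else (w[3]-h+180)%360-180
        n=max(1,int(np.ceil(max(np.linalg.norm(d)/.24,abs(dh)/42))))
        for i in range(n):
            o=R.T@(d/n)*100; sp=-np.radians(dh/n); print('  off',o.round(2).tolist(),'spin',round(sp,3),'->',(p+d/n).round(3))
            p=p+d/n; a=np.cos(sp);b=np.sin(sp); R=R@np.array([[a,-b,0],[b,a,0],[0,0,1]])
E
python3 - <<'E'
from h import *
plan((.542,.054,.30,-110.5),(.542,.054,.221,-110.5))
E
```

```text
t 0.1 tcp [0.188  0.5955 0.2436] hd -17.53 j [ 87.  22.   0.  -0. -68. -15.] F [-0.3  0.4  0.1] g 0.999 0.0
  off [16.69, 13.66, -1.85] spin 0.541 -> [0.306 0.415 0.262]
  off [21.34, 3.12, -1.85] spin 0.541 -> [0.424 0.235 0.281]
  off [19.9, -8.32, -1.85] spin 0.541 -> [0.542 0.054 0.3  ]
  off [-0.02, 0.0, 7.9] spin -0.0 -> [0.542 0.054 0.221]
```

Call:
{"method": "apply_moves", "body": {
  "plan": [
    {"grip": 1,"offset": [16.7,13.7,-1.9],"spin": 0.541},
    {"grip": 1,"offset": [16.7,13.7,-1.9],"spin": 0.541},
    {"grip": 1,"offset": [16.7,13.7,-1.9],"spin": 0.541},
    {"grip": 1,"offset": [16.7,13.7,-1.9],"spin": 0.541},
    {"grip": 1,"offset": [16.7,13.7,-1.9],"spin": 0.541}
  ]
}}

```text
time_s: 0.6
tcp_pos: [0.3074, 0.4116, 0.2639]
ee_rot: [[0.659, -0.752, -0.0], [-0.752, -0.659, -0.001], [0.0, 0.001, -1.0]]
wrist_force: [-0.4, 0.7, 0.9]
gripper_width: 1.0
gripper_force: 0.0
```

Call:
{"method": "apply_moves", "body": {
  "plan": [
    {"grip": 1,"offset": [21.3,3.1,-1.9],"spin": 0.541},
    {"grip": 1,"offset": [21.3,3.1,-1.9],"spin": 0.541},
    {"grip": 1,"offset": [21.3,3.1,-1.9],"spin": 0.541},
    {"grip": 1,"offset": [21.3,3.1,-1.9],"spin": 0.541},
    {"grip": 1,"offset": [21.3,3.1,-1.9],"spin": 0.541}
  ]
}}

```text
time_s: 1.1
tcp_pos: [0.4253, 0.2322, 0.2828]
ee_rot: [[0.178, -0.984, 0.0], [-0.984, -0.178, -0.0], [0.0, -0.0, -1.0]]
wrist_force: [0.5, 1.3, -0.4]
gripper_width: 1.0
gripper_force: 0.0
```

Call:
{"method": "apply_moves", "body": {
  "plan": [
    {"grip": 1,"offset": [19.9,-8.3,-1.9],"spin": 0.541},
    {"grip": 1,"offset": [19.9,-8.3,-1.9],"spin": 0.541},
    {"grip": 1,"offset": [19.9,-8.3,-1.9],"spin": 0.541},
    {"grip": 1,"offset": [19.9,-8.3,-1.9],"spin": 0.541},
    {"grip": 1,"offset": [19.9,-8.3,-1.9],"spin": 0.541}
  ]
}}

```text
time_s: 1.6
tcp_pos: [0.5437, 0.0515, 0.3012]
ee_rot: [[-0.355, -0.935, -0.0], [-0.935, 0.355, -0.001], [0.001, -0.0, -1.0]]
wrist_force: [-0.1, 0.0, -0.0]
gripper_width: 0.997
gripper_force: 0.0
```

```bash
python3 - <<'E'
from h import *
plan((.542,.054,.221,-110.5),(.542,.054,.30,-110.5),(.472,.347,.30,-110.5),(.472,.347,.186,-110.5))
E
```

```text
t 1.6 tcp [0.5437 0.0515 0.3012] hd -110.77 j [ 22.  12.  -5.   0. -72. -43.] F [-0.1  0.  -0. ] g 0.997 0.0
  off [-0.18, 0.24, 8.02] spin -0.005 -> [0.542 0.054 0.221]
  off [0.01, -0.0, -7.9] spin 0.0 -> [0.542 0.054 0.3  ]
  off [-12.5, 8.41, -0.01] spin -0.0 -> [0.507 0.2   0.3  ]
  off [-12.5, 8.41, -0.01] spin -0.0 -> [0.472 0.347 0.3  ]
  off [-0.01, 0.0, 11.4] spin -0.0 -> [0.472 0.347 0.186]
```

Call:
{"method": "apply_moves", "body": {
  "plan": [
    {"grip": 1,"offset": [-0.2,0.2,4],"spin": 0},
    {"grip": 1,"offset": [-0.2,0.2,8],"spin": 0},
    {"grip": 1,"offset": [-0.2,0.2,8],"spin": 0},
    {"grip": 0.5,"offset": [-0.2,0.2,8],"spin": 0},
    {"grip": 0,"offset": [-0.2,0.2,8],"spin": 0}
  ]
}}

```text
time_s: 2.1
tcp_pos: [0.5422, 0.0576, 0.2239]
ee_rot: [[-0.349, -0.937, 0.004], [-0.937, 0.349, 0.001], [-0.002, -0.004, -1.0]]
wrist_force: [0.9, 0.4, 0.5]
gripper_width: 0.893
gripper_force: 0.0
```

Call:
{"method": "apply_moves", "body": {
  "plan": [
    {"grip": 0,"offset": [0,0,0],"spin": 0},
    {"grip": 0,"offset": [0,0,0],"spin": 0},
    {"grip": 0,"offset": [0,0,0],"spin": 0},
    {"grip": 0,"offset": [0,0,0],"spin": 0},
    {"grip": 0,"offset": [0,0,0],"spin": 0}
  ]
}}

```text
time_s: 2.6
tcp_pos: [0.5407, 0.057, 0.2217]
ee_rot: [[-0.35, -0.937, 0.0], [-0.937, 0.35, 0.0], [-0.0, -0.0, -1.0]]
wrist_force: [0.2, -0.1, -0.6]
gripper_width: 0.454
gripper_force: 0.0
```

Call:
{"method": "apply_moves", "body": {
  "plan": [
    {"grip": 0,"offset": [0,0,0],"spin": 0},
    {"grip": 0,"offset": [0,0,0],"spin": 0},
    {"grip": 0,"offset": [0,0,0],"spin": 0},
    {"grip": 0,"offset": [0,0,0],"spin": 0},
    {"grip": 0,"offset": [0,0,0],"spin": 0}
  ]
}}

```text
time_s: 3.1
tcp_pos: [0.5412, 0.057, 0.2218]
ee_rot: [[-0.35, -0.937, 0.001], [-0.937, 0.35, 0.0], [-0.001, -0.001, -1.0]]
wrist_force: [0.9, -0.1, 0.6]
gripper_width: 0.132
gripper_force: 30.0
```

Call:
{"method": "apply_moves", "body": {
  "plan": [
    {"grip": 0,"offset": [0,0,0],"spin": 0},
    {"grip": 0,"offset": [0,0,0],"spin": 0},
    {"grip": 0,"offset": [0,0,-0.5],"spin": 0},
    {"grip": 0,"offset": [0,0,-1],"spin": 0},
    {"grip": 0,"offset": [0,0,-2],"spin": 0}
  ]
}}

```text
time_s: 3.6
tcp_pos: [0.5392, 0.0568, 0.2403]
ee_rot: [[-0.351, -0.936, -0.005], [-0.936, 0.351, -0.001], [0.002, 0.004, -1.0]]
wrist_force: [-0.6, 0.2, -5.6]
gripper_width: 0.136
gripper_force: 30.0
```

Call:
{"method": "apply_moves", "body": {
  "plan": [
    {"grip": 0,"offset": [0,0,-1],"spin": 0},
    {"grip": 0,"offset": [0,0,-3],"spin": 0},
    {"grip": 0,"offset": [0,0,-5],"spin": 0},
    {"grip": 0,"offset": [0,0,-6.5],"spin": 0},
    {"grip": 0,"offset": [0,0,-7],"spin": 0}
  ]
}}

```text
time_s: 4.1
tcp_pos: [0.5413, 0.0571, 0.3142]
ee_rot: [[-0.35, -0.937, 0.004], [-0.937, 0.35, 0.001], [-0.003, -0.003, -1.0]]
wrist_force: [0.6, -0.7, -5.3]
gripper_width: 0.133
gripper_force: 30.0
```

Call:
{"method": "apply_moves", "body": {
  "plan": [
    {"grip": 0,"offset": [-1,0.7,0],"spin": 0},
    {"grip": 0,"offset": [-3,2,0],"spin": 0},
    {"grip": 0,"offset": [-6,4,0],"spin": 0},
    {"grip": 0,"offset": [-9,6,0],"spin": 0},
    {"grip": 0,"offset": [-12.5,8.4,0],"spin": 0}
  ]
}}

```text
time_s: 4.6
tcp_pos: [0.5045, 0.2045, 0.3103]
ee_rot: [[-0.351, -0.936, -0.002], [-0.936, 0.351, -0.002], [0.002, 0.002, -1.0]]
wrist_force: [0.9, 0.5, -5.0]
gripper_width: 0.134
gripper_force: 30.0
```

Call:
{"method": "apply_moves", "body": {
  "plan": [
    {"grip": 0,"offset": [-3.5,2.3,0],"spin": 0},
    {"grip": 0,"offset": [-7,4.7,0],"spin": 0},
    {"grip": 0,"offset": [-10,6.7,0],"spin": 0},
    {"grip": 0,"offset": [-12,8,0],"spin": 0},
    {"grip": 0,"offset": [-12.5,8.4,0],"spin": 0}
  ]
}}

```text
time_s: 5.1
tcp_pos: [0.4692, 0.3532, 0.3096]
ee_rot: [[-0.347, -0.938, -0.002], [-0.938, 0.347, -0.0], [0.001, 0.002, -1.0]]
wrist_force: [0.2, -0.2, -5.2]
gripper_width: 0.134
gripper_force: 30.0
```

Call:
{"method": "apply_moves", "body": {
  "plan": [
    {"grip": 0,"offset": [0,0,0],"spin": 0},
    {"grip": 0,"offset": [0,0,2],"spin": 0},
    {"grip": 0,"offset": [0,0,5],"spin": 0},
    {"grip": 0,"offset": [0,0,8],"spin": 0},
    {"grip": 0,"offset": [0,0,10.5],"spin": 0}
  ]
}}

```text
time_s: 5.6
tcp_pos: [0.4704, 0.3481, 0.2047]
ee_rot: [[-0.352, -0.936, -0.002], [-0.936, 0.352, -0.002], [0.002, 0.001, -1.0]]
wrist_force: [-0.1, -0.5, -4.8]
gripper_width: 0.133
gripper_force: 30.0
```

Call:
{"method": "apply_moves", "body": {
  "plan": [
    {"grip": 0,"offset": [0,0,1],"spin": 0},
    {"grip": 0,"offset": [0,0,1.5],"spin": 0},
    {"grip": 0,"offset": [0,0,1.5],"spin": 0},
    {"grip": 0,"offset": [0,0,1.5],"spin": 0},
    {"grip": 0,"offset": [0,0,1.5],"spin": 0}
  ]
}}

```text
time_s: 6.1
tcp_pos: [0.4715, 0.3505, 0.1931]
ee_rot: [[-0.35, -0.937, 0.002], [-0.937, 0.35, 0.002], [-0.003, -0.001, -1.0]]
wrist_force: [-0.5, -0.2, -4.0]
gripper_width: 0.135
gripper_force: 30.0
```

```bash
python3 - <<'E'
from h import *
c=cap('side','side1'); t=cap('top','top1')
print(r.sense()['tcp_pos'],r.sense()['wrist_force'])
cv2.imwrite('pics/a.png',cv2.resize(c['img'][250:400,150:350],None,fx=2,fy=2))
E
```

```text
[0.47119544 0.35032496 0.19258566] [-0.53454348  0.92210356 -5.43039961]
```

View pics/side1.png

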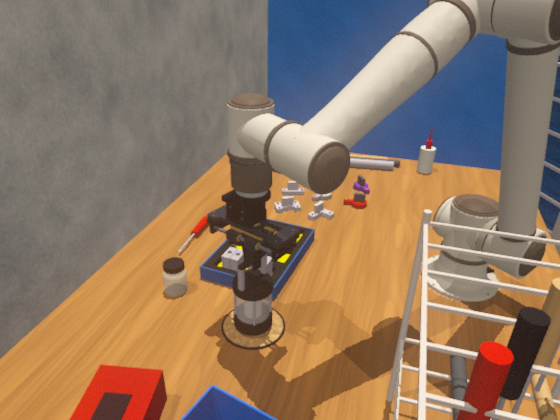

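Call:
{"method": "apply_moves", "body": {
  "plan": [
    {"grip": 0,"offset": [0,0,0.2],"spin": 0},
    {"grip": 0,"offset": [0,0,0.4],"spin": 0},
    {"grip": 0,"offset": [0,0,0.6],"spin": 0},
    {"grip": 0,"offset": [0,0,0.7],"spin": 0},
    {"grip": 0,"offset": [0,0,0.7],"spin": 0}
  ]
}}

```text
time_s: 6.7
tcp_pos: [0.4711, 0.35, 0.1847]
ee_rot: [[-0.35, -0.937, 0.0], [-0.937, 0.35, -0.0], [-0.0, -0.0, -1.0]]
wrist_force: [-0.3, 0.6, -3.7]
gripper_width: 0.129
gripper_force: 30.0
```

Call:
{"method": "apply_moves", "body": {
  "plan": [
    {"grip": 0,"offset": [0,0,0.1],"spin": 0},
    {"grip": 0,"offset": [0,0,0.15],"spin": 0},
    {"grip": 0,"offset": [0,0,0.15],"spin": 0},
    {"grip": 0,"offset": [0,0,0.15],"spin": 0}
  ]
}}

```text
time_s: 7.1
tcp_pos: [0.4716, 0.3502, 0.1846]
ee_rot: [[-0.35, -0.937, 0.002], [-0.937, 0.35, 0.001], [-0.002, -0.002, -1.0]]
wrist_force: [0.5, -2.3, 5.7]
gripper_width: 0.133
gripper_force: 30.0
```

Call:
{"method": "apply_moves", "body": {
  "plan": [
    {"grip": 1,"offset": [0,0,0],"spin": 0},
    {"grip": 1,"offset": [0,0,0],"spin": 0},
    {"grip": 1,"offset": [0,0,0],"spin": 0},
    {"grip": 1,"offset": [0,0,0],"spin": 0},
    {"grip": 1,"offset": [0,0,0],"spin": 0}
  ]
}}

```text
time_s: 7.6
tcp_pos: [0.4708, 0.3501, 0.1828]
ee_rot: [[-0.35, -0.937, -0.0], [-0.937, 0.35, -0.0], [0.0, 0.0, -1.0]]
wrist_force: [-0.5, 0.4, 0.4]
gripper_width: 0.501
gripper_force: 0.0
```

Call:
{"method": "apply_moves", "body": {
  "plan": [
    {"grip": 1,"offset": [0,0,0],"spin": 0},
    {"grip": 1,"offset": [0,0,-2],"spin": 0},
    {"grip": 1,"offset": [0,0,-5],"spin": 0},
    {"grip": 1,"offset": [0,0,-9],"spin": 0},
    {"grip": 1,"offset": [0,0,-9],"spin": 0}
  ]
}}

```text
time_s: 8.1
tcp_pos: [0.4732, 0.3518, 0.2796]
ee_rot: [[-0.349, -0.937, 0.01], [-0.937, 0.35, 0.008], [-0.011, -0.006, -1.0]]
wrist_force: [0.8, 0.4, 1.0]
gripper_width: 0.943
gripper_force: 0.0
```

Call:
{"method": "apply_moves", "body": {
  "plan": [
    {"grip": 1,"offset": [-16,12,0],"spin": 0},
    {"grip": 1,"offset": [-16,12,0],"spin": 0},
    {"grip": 1,"offset": [-16,12,0],"spin": 0},
    {"grip": 1,"offset": [-16,12,0],"spin": 0},
    {"grip": 1,"offset": [-16,12,0],"spin": 0}
  ]
}}

```text
time_s: 8.6
tcp_pos: [0.4121, 0.5469, 0.2705]
ee_rot: [[-0.346, -0.938, -0.001], [-0.938, 0.346, -0.0], [0.001, 0.001, -1.0]]
wrist_force: [-0.1, -0.7, -1.0]
gripper_width: 0.996
gripper_force: 0.0
```

```bash
cat >> h.py <<'E'
def crop(c,x,y,w,h,s,n):
    b=cv2.resize(c['img'][y:y+h,x:x+w],None,fx=s,fy=s,interpolation=cv2.INTER_CUBIC)
    for i in range(x//10*10+10,x+w,10): cv2.line(b,((i-x)*s,0),((i-x)*s,6 if i%50 else 14),(255,255,255),1)
    for j in range(y//10*10+10,y+h,10): cv2.line(b,(0,(j-y)*s),(6 if j%50 else 14,(j-y)*s),(255,255,255),1)
    cv2.imwrite(f'pics/{n}.png',b)
E
python3 - <<'E'
from h import *
plan()
c=cap('top','top2'); crop(c,100,165,200,120,4,'ins2')
E
```

```text
t 8.6 tcp [0.4121 0.5469 0.2705] hd -110.22 j [ 66.  27.  12.  -0. -75. -87.] F [-0.1 -0.7 -1. ] g 0.996 0.0
```

View pics/ins2.png

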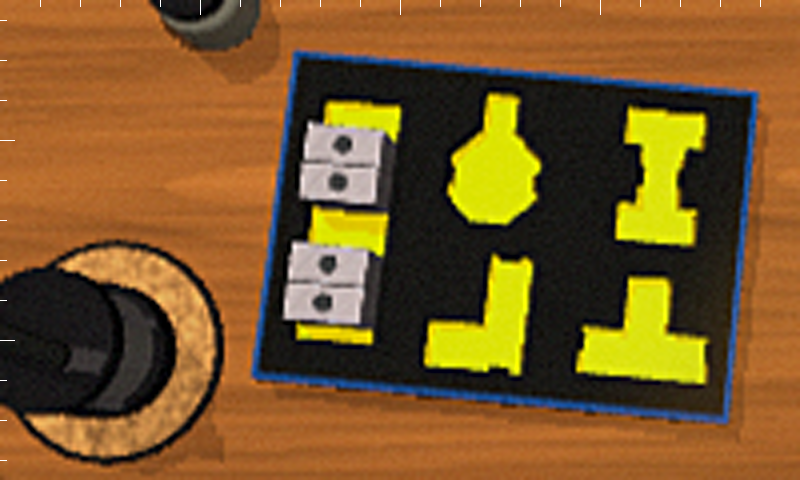

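```bash
cat > fit.py <<'E'
from h import *
from scipy.optimize import minimize
B=lambda x0,x1,y0,y1:np.array([[x0,y0],[x1,y0],[x1,y1],[x0,y1]],float)
a=np.radians(np.arange(0,360,8))
PL={'angle':[B(-27,43,-13,11),B(-27,-3,-13,47)],'tee':[B(-18,6,-40,40),B(0,42,-12,12)],'snap':[B(-42,42,-12,12),B(-42,-22,-24,24),B(22,42,-24,24)],
    'dial':[28*np.c_[np.cos(a),np.sin(a)],B(0,54,-9,9)],'block':[B(-12,12,-25,25)]}
RIB={'angle':B(-20,20,-6,6),'snap':B(-20,20,-6,6),'dial':B(-20,20,-6,6),'tee':B(-6,6,-20,20)}
def grow(p,g):
    c=p.mean(0); 
    return p+g*np.sign(p-c) if len(p)==4 else c+(p-c)*(1+g/28)
def W(c):
    v,u=np.mgrid[0:420,0:560];d=c['depth'];K=c['mtx']
    X=np.stack([(u-K[0,2])/K[0,0]*d,(v-K[1,2])/K[1,1]*d,d],-1);return (X-c['t'])@c['R']
def proj(c,p,q,z):
    h=q[2];R=np.array([[np.cos(h),-np.sin(h)],[np.sin(h),np.cos(h)]])
    w=np.c_[p/1000@R.T+q[:2],np.full(len(p),z)]; x=(w@c['R'].T+c['t'])@c['mtx'].T; return x[:,:2]/x[:,2:]
def fit(c,mask,layers,q0,win):
    """layers: list of (poly mm, z); mask: bool image; win x0,y0,x1,y1"""
    x0,y0,x1,y1=win; m=mask[y0:y1,x0:x1].astype(float); S=8
    def cost(q):
        im=np.zeros(((y1-y0)*S,(x1-x0)*S),np.uint8)
        for p,z in layers:
            xy=(proj(c,p,q,z)-[x0,y0]+.5)*S-.5; cv2.fillPoly(im,[np.round(xy*16).astype(np.int32)],255,shift=4)
        return ((cv2.resize(im,(x1-x0,y1-y0),interpolation=cv2.INTER_AREA)/255.-m)**2).sum()
    q0=np.array(q0,float);best=None
    for k in range(3):
        s=[.006,.002,.001][k]; sim=np.vstack([q0]+[q0+e for e in np.diag([s,s,s*15])])
        o=minimize(cost,q0,method='Nelder-Mead',options=dict(initial_simplex=sim,xatol=1e-5,fatol=1e-3)); q0=o.x
    return o.x,o.fun,m.sum()
def gauge(c,n,q0,z=0.):
    w=W(c)[...,2]; u,v=w2px(c,[q0[0],q0[1],z+.016]).astype(int)
    m=(w>z+.0135)&(w<z+.055)
    return fit(c,m,[(p,z+.016) for p in PL[n]]+[(RIB[n],z+.046)],q0,(u-26,v-26,u+27,v+27))
E
cat > f1.py <<'E'
from fit import *
c=load('top2'); w=W(c)[...,2]
print('z bench,foam,floor',np.median(w[300:320,300:400]),np.median(w[205:220,233:240]),np.median(w[205:215,220:226]))
R=np.radians
for n,u,v,h in[('angle',152,408,66),('tee',345,212,-67),('snap',160,238,29),('dial',373,388,61)]:
    q0=[*px2w(c,305+u/4,160+v/4,.016)[:2],R(h)]; q,f,m=gauge(c,n,q0); print(n,q[:2].round(4).tolist(),np.degrees(q[2]).round(1),'cost',f.round(1),m)
m=(w<.036)&(w>.01)
for n,u,v,h in[('angle',503,333,-6),('tee',644,346,-6),('snap',660,176,-6),('dial',493,180,-6)]:
    q0=[*px2w(c,100+u/4,165+v/4,.04)[:2],R(h)];U,V=w2px(c,[q0[0],q0[1],.04]).astype(int)
    q,f,mm=fit(c,m,[(grow(p,3),.04) for p in PL[n]],q0,(U-20,V-24,U+20,V+22) if n!='angle' else (U-23,V-24,U+12,V+13)); print('cut',n,q[:2].round(4).tolist(),np.degrees(q[2]).round(1),'cost',f.round(1),mm)
# block and row
q0=[*px2w(c,305+82/4,160+66/4,.05)[:2],R(-80)];U,V=w2px(c,[*q0[:2],.05]).astype(int)
q,f,mm=fit(c,(w>.046)&(w<.056),[(PL['block'][0],.05)],q0,(U-16,V-14,U+17,V+15));print('block',q[:2],np.degrees(q[2]),f,mm)
for n,u,v in[('ab',325,283),('cd',342,163)]:
    q0=[*px2w(c,100+u/4,165+v/4,.074)[:2],R(-6)];U,V=w2px(c,[*q0[:2],.074]).astype(int)
    q,f,mm=fit(c,(w>.07)&(w<.08),[(B(-24.3,24.3,-25,25),.074)],q0,(U-16,V-16,U+17,V+17));print(n,q[:2],np.degrees(q[2]),f,mm)
E
python3 f1.py
```

```text
z bench,foam,floor 0.000581458695651648 0.03966438872621754 0.023360375813089654
angle [0.4407, -0.2248] 66.1 cost 53.1 339.0
tee [0.5669, -0.3627] -70.7 cost 44.0 385.0
snap [0.5527, -0.2345] 27.7 cost 44.1 389.0
dial [0.4514, -0.3687] 58.5 cost 39.0 394.0
cut angle [0.4829, 0.0817] -6.1 cost 35.0 507.0
cut tee [0.4695, -0.0103] -6.4 cost 50.6 570.0
cut snap [0.5806, -0.0217] -6.0 cost 48.3 576.0
cut dial [0.5809, 0.0884] -6.4 cost 72.2 573.0
block [ 0.67221509 -0.18275932] -91.66095613140332 162.9200153787005 170.0
ab [0.50847694 0.18817131] -5.867622102729702 18.763044982698965 369.0
cd [0.58485251 0.18031539] -5.892103132928461 17.321845444059978 360.0
```

```bash
python3 - <<'E'
from fit import *
c=cap('top','top3'); w=W(c)[...,2]
q0=[*px2w(c,305+82/4,160+66/4,.05)[:2],np.radians(15)];U,V=w2px(c,[*q0[:2],.05]).astype(int)
q,f,mm=fit(c,(w>.046)&(w<.056),[(PL['block'][0],.05)],q0,(U-16,V-14,U+17,V+15));print('block',q[:2],np.degrees(q[2]),f,mm)
print(gauge(c,'angle',[.4407,-.2248,np.radians(66.1)]))
plan((.4407,-.2248,.20,-113.9),(.4407,-.2248,.06,-113.9))
E
```

```text
block [ 0.66122009 -0.18097222] 13.655827039015449 12.34880430603614 167.0
(array([ 0.44068798, -0.22457754,  1.16291772]), np.float64(48.78495963091119), np.float64(355.0))
t 8.7 tcp [0.4137 0.5429 0.2716] hd -110.41 j [ 66.  27.  12.  -0. -75. -87.] F [ 0.3 -1.   1.1] g 0.999 0.0
  off [17.75, -7.32, 1.82] spin 0.015 -> [0.42  0.351 0.254]
  off [17.63, -7.59, 1.82] spin 0.015 -> [0.427 0.159 0.236]
  off [17.52, -7.86, 1.82] spin 0.015 -> [ 0.434 -0.033  0.218]
  off [17.39, -8.13, 1.82] spin 0.015 -> [ 0.441 -0.225  0.2  ]
  off [-0.03, -0.0, 14.0] spin -0.0 -> [ 0.441 -0.225  0.06 ]
```

Call:
{"method": "apply_moves", "body": {
  "plan": [
    {"grip": 0.5,"offset": [17.7,-7.3,0],"spin": 0.015},
    {"grip": 0.5,"offset": [17.7,-7.3,0],"spin": 0.015},
    {"grip": 0.5,"offset": [17.7,-7.3,0],"spin": 0.015},
    {"grip": 0.5,"offset": [17.7,-7.3,0],"spin": 0.015},
    {"grip": 0.5,"offset": [17.7,-7.3,0],"spin": 0.015}
  ]
}}

```text
time_s: 9.2
tcp_pos: [0.4208, 0.3446, 0.2744]
ee_rot: [[-0.369, -0.929, 0.0], [-0.929, 0.369, 0.0], [-0.0, 0.0, -1.0]]
wrist_force: [0.8, 1.4, 0.3]
gripper_width: 0.631
gripper_force: 0.0
```

Call:
{"method": "apply_moves", "body": {
  "plan": [
    {"grip": 0.5,"offset": [17.6,-7.6,2],"spin": 0.015},
    {"grip": 0.5,"offset": [17.6,-7.6,2],"spin": 0.015},
    {"grip": 0.5,"offset": [17.6,-7.6,2],"spin": 0.015},
    {"grip": 0.5,"offset": [17.6,-7.6,2],"spin": 0.015},
    {"grip": 0.5,"offset": [17.6,-7.6,2],"spin": 0.015}
  ]
}}

```text
time_s: 9.7
tcp_pos: [0.4264, 0.1541, 0.2529]
ee_rot: [[-0.384, -0.923, -0.001], [-0.923, 0.384, -0.001], [0.001, 0.001, -1.0]]
wrist_force: [0.3, -0.3, 0.4]
gripper_width: 0.496
gripper_force: 0.0
```

Call:
{"method": "apply_moves", "body": {
  "plan": [
    {"grip": 0.5,"offset": [17.5,-7.9,2],"spin": 0.015},
    {"grip": 0.5,"offset": [17.5,-7.9,2],"spin": 0.015},
    {"grip": 0.5,"offset": [17.5,-7.9,2],"spin": 0.015},
    {"grip": 0.5,"offset": [17.5,-7.9,2],"spin": 0.015},
    {"grip": 0.5,"offset": [17.5,-7.9,2],"spin": 0.015}
  ]
}}

```text
time_s: 10.2
tcp_pos: [0.4336, -0.0369, 0.2327]
ee_rot: [[-0.399, -0.917, -0.001], [-0.917, 0.399, -0.001], [0.001, 0.001, -1.0]]
wrist_force: [0.1, 0.8, -0.4]
gripper_width: 0.501
gripper_force: 0.0
```

Call:
{"method": "apply_moves", "body": {
  "plan": [
    {"grip": 0.5,"offset": [17.4,-8.1,12],"spin": 0.015},
    {"grip": 0.5,"offset": [17.4,-8.1,12],"spin": 0.015},
    {"grip": 0.5,"offset": [17.4,-8.1,12],"spin": 0.015},
    {"grip": 0.5,"offset": [17.4,-8.1,12],"spin": 0.015},
    {"grip": 0.5,"offset": [17.4,-8.1,12],"spin": 0.015}
  ]
}}

```text
time_s: 10.7
tcp_pos: [0.4402, -0.2266, 0.1112]
ee_rot: [[-0.408, -0.913, -0.002], [-0.913, 0.408, 0.0], [0.001, 0.002, -1.0]]
wrist_force: [0.7, -0.2, -0.4]
gripper_width: 0.5
gripper_force: 0.0
```

Call:
{"method": "apply_moves", "body": {
  "plan": [
    {"grip": 0.5,"offset": [0,0,0],"spin": 0},
    {"grip": 0.5,"offset": [0,0,0],"spin": 0},
    {"grip": 0.5,"offset": [0,0,0],"spin": 0}
  ]
}}

```text
time_s: 11.0
tcp_pos: [0.4416, -0.2239, 0.1141]
ee_rot: [[-0.405, -0.914, 0.002], [-0.914, 0.405, -0.0], [-0.0, -0.002, -1.0]]
wrist_force: [-0.1, -0.5, -0.1]
gripper_width: 0.498
gripper_force: 0.0
```

```bash
python3 - <<'E'
from fit import *
c=cap('top','top4')
plan((.4407,-.2247,.0405,-113.5))
E
```

```text
t 11.05 tcp [ 0.4416 -0.2238  0.1142] hd -113.84 j [ -8.  18. -28.   0. -44. -16.] F [-0.6 -1.1  0.6] g 0.499 0.0
  off [0.12, 0.07, 7.37] spin -0.006 -> [ 0.441 -0.225  0.041]
```

Call:
{"method": "apply_moves", "body": {
  "plan": [
    {"grip": 0.5,"offset": [0.1,0,4],"spin": 0},
    {"grip": 0.5,"offset": [0.1,0,6.5],"spin": 0},
    {"grip": 0.5,"offset": [0.1,0,7.3],"spin": 0},
    {"grip": 0,"offset": [0.1,0,7.3],"spin": 0},
    {"grip": 0,"offset": [0.1,0,7.3],"spin": 0}
  ]
}}

```text
time_s: 11.55
tcp_pos: [0.4416, -0.2255, 0.0414]
ee_rot: [[-0.405, -0.914, 0.003], [-0.914, 0.405, -0.001], [-0.0, -0.003, -1.0]]
wrist_force: [0.1, -0.4, 0.3]
gripper_width: 0.398
gripper_force: 0.0
```

Call:
{"method": "apply_moves", "body": {
  "plan": [
    {"grip": 0,"offset": [0,0,0],"spin": 0},
    {"grip": 0,"offset": [0,0,0],"spin": 0},
    {"grip": 0,"offset": [0,0,0],"spin": 0},
    {"grip": 0,"offset": [0,0,0],"spin": 0},
    {"grip": 0,"offset": [0,0,0],"spin": 0}
  ]
}}

```text
time_s: 12.05
tcp_pos: [0.4407, -0.2257, 0.0408]
ee_rot: [[-0.406, -0.914, 0.001], [-0.914, 0.406, -0.0], [-0.0, -0.001, -1.0]]
wrist_force: [-1.3, 1.0, 5.6]
gripper_width: 0.133
gripper_force: 30.0
```

Call:
{"method": "apply_moves", "body": {
  "plan": [
    {"grip": 0,"offset": [0,0,0],"spin": 0},
    {"grip": 0,"offset": [0,0,-2],"spin": 0},
    {"grip": 0,"offset": [0,0,-5],"spin": 0},
    {"grip": 0,"offset": [0,0,-8],"spin": 0},
    {"grip": 0,"offset": [0,0,-8],"spin": 0}
  ]
}}

```text
time_s: 12.55
tcp_pos: [0.4429, -0.2264, 0.1236]
ee_rot: [[-0.405, -0.914, 0.008], [-0.914, 0.405, -0.002], [-0.001, -0.009, -1.0]]
wrist_force: [0.8, -0.6, -1.6]
gripper_width: 0.137
gripper_force: 30.0
```

```bash
python3 - <<'E'
from fit import *
plan((.4829,.0817,.15,-186),(.4829,.0817,.09,-186),(.4829,.0817,.065,-186))
E
```

```text
t 12.55 tcp [ 0.4429 -0.2264  0.1236] hd -113.91 j [ -8.  17. -27.   0. -46. -16.] F [ 0.8 -0.6 -1.6] g 0.137 30.0
  off [-14.89, 4.4, -1.33] spin 0.629 -> [ 0.463 -0.072  0.137]
  off [-9.45, 12.32, -1.33] spin 0.629 -> [0.483 0.082 0.15 ]
  off [0.05, 0.01, 6.0] spin -0.0 -> [0.483 0.082 0.09 ]
  off [0.02, 0.0, 2.5] spin 0.0 -> [0.483 0.082 0.065]
```

Call:
{"method": "apply_moves", "body": {
  "plan": [
    {"grip": 0,"offset": [-14.9,4.4,-1.3],"spin": 0.629},
    {"grip": 0,"offset": [-14.9,4.4,-1.3],"spin": 0.629},
    {"grip": 0,"offset": [-14.9,4.4,-1.3],"spin": 0.629},
    {"grip": 0,"offset": [-14.9,4.4,-1.3],"spin": 0.629},
    {"grip": 0,"offset": [-14.9,4.4,-1.3],"spin": 0.629}
  ]
}}

```text
time_s: 13.05
tcp_pos: [0.4607, -0.069, 0.1324]
ee_rot: [[-0.866, -0.499, -0.0], [-0.499, 0.866, 0.0], [0.0, 0.001, -1.0]]
wrist_force: [-0.0, 0.2, -1.2]
gripper_width: 0.136
gripper_force: 30.0
```

Call:
{"method": "apply_moves", "body": {
  "plan": [
    {"grip": 0,"offset": [-9.4,12.3,-1.3],"spin": 0.629},
    {"grip": 0,"offset": [-9.4,12.3,-1.3],"spin": 0.629},
    {"grip": 0,"offset": [-9.4,12.3,-1.3],"spin": 0.629},
    {"grip": 0,"offset": [-9.4,12.3,-1.3],"spin": 0.629},
    {"grip": 0,"offset": [-9.4,12.3,-1.3],"spin": 0.629}
  ]
}}

```text
time_s: 13.55
tcp_pos: [0.4808, 0.0846, 0.1452]
ee_rot: [[-0.994, 0.106, -0.0], [0.106, 0.994, 0.0], [0.0, 0.0, -1.0]]
wrist_force: [-0.7, 0.3, -2.0]
gripper_width: 0.133
gripper_force: 30.0
```

Call:
{"method": "apply_moves", "body": {
  "plan": [
    {"grip": 0,"offset": [0,0,4],"spin": 0},
    {"grip": 0,"offset": [0,0,4],"spin": 0},
    {"grip": 0,"offset": [0,0,4],"spin": 0}
  ]
}}

```text
time_s: 13.85
tcp_pos: [0.4796, 0.0812, 0.1051]
ee_rot: [[-0.994, 0.105, -0.003], [0.105, 0.994, -0.002], [0.003, -0.002, -1.0]]
wrist_force: [0.9, 0.9, -1.7]
gripper_width: 0.137
gripper_force: 30.0
```

```bash
python3 - <<'E'
from fit import *
c=cap('side','side5');d=cap('top','top5')
crop(d,170,165,130,120,4,'t5')
plan((.4829,.0817,.09,-186),(.4829,.0817,.065,-186))
E
```

```text
t 13.95 tcp [0.4811 0.0819 0.1069] hd 173.98 j [  29.   18.  -29.    0.  -43. -125.] F [ 0.5  0.2 -1.5] g 0.139 30.0
  off [-0.18, 0.0, 1.69] spin -0.0 -> [0.483 0.082 0.09 ]
  off [0.0, -0.0, 2.5] spin 0.0 -> [0.483 0.082 0.065]
```

View pics/t5.png

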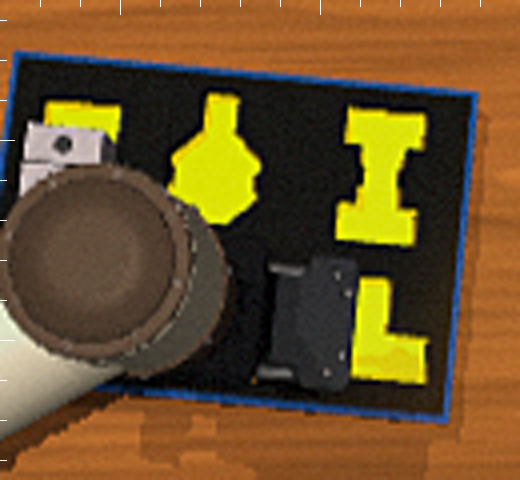

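Call:
{"method": "apply_moves", "body": {
  "plan": [
    {"grip": 0,"offset": [-0.15,0,1.2],"spin": 0},
    {"grip": 0,"offset": [-0.15,0,2.2],"spin": 0},
    {"grip": 0,"offset": [-0.15,0,2.2],"spin": 0},
    {"grip": 0,"offset": [-0.15,0,2.2],"spin": 0},
    {"grip": 0,"offset": [-0.15,0,2.2],"spin": 0}
  ]
}}

```text
time_s: 14.45
tcp_pos: [0.4822, 0.0818, 0.0842]
ee_rot: [[-0.994, 0.105, 0.0], [0.105, 0.994, 0.0], [-0.0, 0.0, -1.0]]
wrist_force: [-0.1, -0.1, -2.1]
gripper_width: 0.138
gripper_force: 30.0
```

Call:
{"method": "apply_moves", "body": {
  "plan": [
    {"grip": 0,"offset": [0,0,0.2],"spin": 0},
    {"grip": 0,"offset": [0,0,0.4],"spin": 0},
    {"grip": 0,"offset": [0,0,0.6],"spin": 0},
    {"grip": 0,"offset": [0,0,0.7],"spin": 0},
    {"grip": 0,"offset": [0,0,0.7],"spin": 0}
  ]
}}

```text
time_s: 14.95
tcp_pos: [0.4819, 0.0817, 0.0769]
ee_rot: [[-0.994, 0.105, -0.0], [0.105, 0.994, -0.0], [0.0, -0.0, -1.0]]
wrist_force: [-0.5, -0.4, -1.3]
gripper_width: 0.13
gripper_force: 30.0
```

Call:
{"method": "apply_moves", "body": {
  "plan": [
    {"grip": 0,"offset": [0,0,0.2],"spin": 0},
    {"grip": 0,"offset": [0,0,0.4],"spin": 0},
    {"grip": 0,"offset": [0,0,0.6],"spin": 0},
    {"grip": 0,"offset": [0,0,0.8],"spin": 0},
    {"grip": 0,"offset": [0,0,0.9],"spin": 0}
  ]
}}

```text
time_s: 15.45
tcp_pos: [0.4828, 0.082, 0.0688]
ee_rot: [[-0.995, 0.104, 0.002], [0.104, 0.995, 0.001], [-0.002, 0.001, -1.0]]
wrist_force: [-0.4, -0.6, 6.0]
gripper_width: 0.135
gripper_force: 30.0
```

Call:
{"method": "apply_moves", "body": {
  "plan": [
    {"grip": 0,"offset": [0,0,0.2],"spin": 0},
    {"grip": 0,"offset": [0,0,0.3],"spin": 0},
    {"grip": 0,"offset": [0,0,0.4],"spin": 0},
    {"grip": 0,"offset": [0,0,0.4],"spin": 0}
  ]
}}

```text
time_s: 15.85
tcp_pos: [0.483, 0.0821, 0.0648]
ee_rot: [[-0.995, 0.104, 0.002], [0.104, 0.995, 0.001], [-0.002, 0.001, -1.0]]
wrist_force: [0.5, 0.5, 4.6]
gripper_width: 0.136
gripper_force: 30.0
```

Call:
{"method": "apply_moves", "body": {
  "plan": [
    {"grip": 0,"offset": [0,0,0.1],"spin": 0},
    {"grip": 0,"offset": [0,0,0.2],"spin": 0},
    {"grip": 0,"offset": [0,0,0.2],"spin": 0}
  ]
}}

```text
time_s: 16.15
tcp_pos: [0.483, 0.0821, 0.0647]
ee_rot: [[-0.995, 0.104, 0.003], [0.104, 0.995, 0.0], [-0.002, 0.001, -1.0]]
wrist_force: [-4.7, 0.5, 20.6]
gripper_width: 0.133
gripper_force: 30.0
```

Call:
{"method": "apply_moves", "body": {
  "plan": [
    {"grip": 0.45,"offset": [0,0,-0.1],"spin": 0},
    {"grip": 0.45,"offset": [0,0,-0.1],"spin": 0},
    {"grip": 0.45,"offset": [0,0,-0.1],"spin": 0},
    {"grip": 0.45,"offset": [0,0,-0.1],"spin": 0},
    {"grip": 0.45,"offset": [0,0,-0.1],"spin": 0}
  ]
}}

```text
time_s: 16.65
tcp_pos: [0.4818, 0.0816, 0.0626]
ee_rot: [[-0.994, 0.105, -0.001], [0.105, 0.994, -0.0], [0.001, -0.001, -1.0]]
wrist_force: [0.2, 0.0, -0.5]
gripper_width: 0.432
gripper_force: 0.0
```

Call:
{"method": "apply_moves", "body": {
  "plan": [
    {"grip": 0.45,"offset": [0,0,-2],"spin": 0},
    {"grip": 0.45,"offset": [0,0,-5],"spin": 0},
    {"grip": 0.45,"offset": [0,0,-9],"spin": 0},
    {"grip": 0.45,"offset": [0,0,-9],"spin": 0},
    {"grip": 0.45,"offset": [0,0,-9],"spin": 0}
  ]
}}

```text
time_s: 17.15
tcp_pos: [0.4822, 0.0819, 0.1537]
ee_rot: [[-0.994, 0.105, 0.002], [0.105, 0.994, 0.001], [-0.001, 0.001, -1.0]]
wrist_force: [-0.3, -0.3, -0.9]
gripper_width: 0.454
gripper_force: 0.0
```

```bash
python3 - <<'E'
from fit import *
c=cap('top','top6');R=np.radians
for n,q in dict(tee=[.5669,-.3627,R(-70.7)],snap=[.5527,-.2345,R(27.7)],dial=[.4514,-.3687,R(58.5)]).items():
    q,f,m=gauge(c,n,q);print(n,q[:2].round(4),np.degrees(q[2]).round(1),f.round(1),m)
plan((.5527,-.2345,.11,-152.3),(.5527,-.2345,.0405,-152.3))
E
```

```text
tee [ 0.5671 -0.363 ] -70.2 40.2 385.0
snap [ 0.5525 -0.2345] 27.9 44.1 390.0
dial [ 0.4513 -0.3689] 58.9 40.6 395.0
t 17.2 tcp [0.4814 0.0816 0.1526] hd 173.95 j [  29.   14.  -26.   -0.  -50. -125.] F [-0.1 -0.4 -0.4] g 0.446 0.0
  off [-5.21, -15.34, 2.12] spin -0.295 -> [ 0.517 -0.076  0.131]
  off [-0.53, -16.19, 2.12] spin -0.295 -> [ 0.553 -0.234  0.11 ]
  off [-0.01, -0.0, 6.95] spin 0.0 -> [ 0.553 -0.234  0.041]
```

Call:
{"method": "apply_moves", "body": {
  "plan": [
    {"grip": 0.5,"offset": [-5.2,-15.3,2.1],"spin": -0.295},
    {"grip": 0.5,"offset": [-5.2,-15.3,2.1],"spin": -0.295},
    {"grip": 0.5,"offset": [-5.2,-15.3,2.1],"spin": -0.295},
    {"grip": 0.5,"offset": [-5.2,-15.3,2.1],"spin": -0.295},
    {"grip": 0.5,"offset": [-5.2,-15.3,2.1],"spin": -0.295}
  ]
}}

```text
time_s: 17.7
tcp_pos: [0.5165, -0.0788, 0.1294]
ee_rot: [[-0.983, -0.184, -0.005], [-0.184, 0.983, -0.001], [0.005, 0.0, -1.0]]
wrist_force: [-1.2, 0.5, -0.8]
gripper_width: 0.499
gripper_force: 0.0
```

Call:
{"method": "apply_moves", "body": {
  "plan": [
    {"grip": 0.5,"offset": [-0.5,-16.2,2.1],"spin": -0.295},
    {"grip": 0.5,"offset": [-0.5,-16.2,2.1],"spin": -0.295},
    {"grip": 0.5,"offset": [-0.5,-16.2,2.1],"spin": -0.295},
    {"grip": 0.5,"offset": [-0.5,-16.2,2.1],"spin": -0.295},
    {"grip": 0.5,"offset": [-0.5,-16.2,2.1],"spin": -0.295}
  ]
}}

```text
time_s: 18.2
tcp_pos: [0.5524, -0.236, 0.1085]
ee_rot: [[-0.886, -0.463, -0.004], [-0.463, 0.886, 0.001], [0.003, 0.002, -1.0]]
wrist_force: [-0.5, 0.7, -0.2]
gripper_width: 0.501
gripper_force: 0.0
```

Call:
{"method": "apply_moves", "body": {
  "plan": [
    {"grip": 0.5,"offset": [0,0,0],"spin": 0},
    {"grip": 0.5,"offset": [0,0,0],"spin": 0},
    {"grip": 0.5,"offset": [0,0,0],"spin": 0}
  ]
}}

```text
time_s: 18.5
tcp_pos: [0.5531, -0.2327, 0.1112]
ee_rot: [[-0.884, -0.468, -0.0], [-0.468, 0.884, 0.0], [0.0, 0.0, -1.0]]
wrist_force: [0.4, -0.2, 0.2]
gripper_width: 0.5
gripper_force: 0.0
```

```bash
python3 - <<'E'
from fit import *
plan((.5526,-.2345,.0405,-152.2))
c=cap('top','top7'); w=W(c)[...,2]
crop(c,170,200,130,80,4,'t7')
print(gauge(c,'angle',[.4829,.0817,np.radians(-6)],.024))
print('angle plate z',[np.median(w[v-1:v+2,u-1:u+2]).round(4) for u,v in [w2px(c,[.4829+a,.0817+b,.04]).astype(int) for a,b in((.035,0),(-.02,.035),(-.02,-.008),(.03,-.008))]])
E
```

```text
t 18.5 tcp [ 0.5531 -0.2327  0.1112] hd -152.12 j [ -7.  27. -13.  -0. -50. -55.] F [ 0.4 -0.2  0.2] g 0.5 0.0
  off [0.13, -0.14, 7.07] spin 0.001 -> [ 0.553 -0.234  0.04 ]
(array([ 0.48351844,  0.08169562, -0.09942315]), np.float64(1598.6605305651674), np.float64(1915.0))
angle plate z [np.float64(0.0396), np.float64(0.0404), np.float64(0.0413), np.float64(0.0397)]
```

View pics/t7.png

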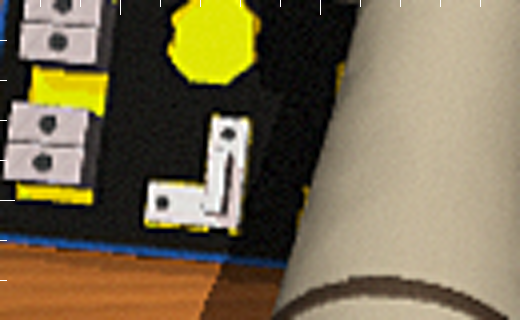

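Call:
{"method": "apply_moves", "body": {
  "plan": [
    {"grip": 0.5,"offset": [0.1,-0.1,4],"spin": 0},
    {"grip": 0.5,"offset": [0.1,-0.1,6.3],"spin": 0},
    {"grip": 0.5,"offset": [0.1,-0.1,7.05],"spin": 0},
    {"grip": 0,"offset": [0.1,-0.1,7.05],"spin": 0},
    {"grip": 0,"offset": [0.1,-0.1,7.05],"spin": 0}
  ]
}}

```text
time_s: 19.05
tcp_pos: [0.5537, -0.2353, 0.0418]
ee_rot: [[-0.884, -0.467, 0.002], [-0.467, 0.884, -0.001], [-0.002, -0.002, -1.0]]
wrist_force: [0.1, -0.5, 0.2]
gripper_width: 0.396
gripper_force: 0.0
```

Call:
{"method": "apply_moves", "body": {
  "plan": [
    {"grip": 0,"offset": [0,0,0],"spin": 0},
    {"grip": 0,"offset": [0,0,0],"spin": 0},
    {"grip": 0,"offset": [0,0,0],"spin": 0},
    {"grip": 0,"offset": [0,0,0],"spin": 0},
    {"grip": 0,"offset": [0,0,0],"spin": 0}
  ]
}}

```text
time_s: 19.55
tcp_pos: [0.553, -0.2354, 0.0414]
ee_rot: [[-0.885, -0.466, 0.001], [-0.466, 0.885, -0.0], [-0.001, -0.001, -1.0]]
wrist_force: [-0.6, 2.4, 6.3]
gripper_width: 0.136
gripper_force: 30.0
```

Call:
{"method": "apply_moves", "body": {
  "plan": [
    {"grip": 0,"offset": [0,0,0],"spin": 0},
    {"grip": 0,"offset": [0,0,-2],"spin": 0},
    {"grip": 0,"offset": [0,0,-5],"spin": 0},
    {"grip": 0,"offset": [0,0,-8],"spin": 0},
    {"grip": 0,"offset": [0,0,-8],"spin": 0}
  ]
}}

```text
time_s: 20.05
tcp_pos: [0.5552, -0.2362, 0.1246]
ee_rot: [[-0.884, -0.467, 0.008], [-0.467, 0.884, -0.002], [-0.006, -0.006, -1.0]]
wrist_force: [0.2, 0.6, -0.9]
gripper_width: 0.133
gripper_force: 30.0
```

Call:
{"method": "apply_moves", "body": {
  "plan": [
    {"grip": 0,"offset": [0,0,0],"spin": 0},
    {"grip": 0,"offset": [0,0,0],"spin": 0}
  ]
}}

```text
time_s: 20.25
tcp_pos: [0.5514, -0.2351, 0.1187]
ee_rot: [[-0.885, -0.465, -0.003], [-0.465, 0.885, 0.001], [0.002, 0.003, -1.0]]
wrist_force: [-0.7, -0.3, -1.4]
gripper_width: 0.135
gripper_force: 30.0
```

```bash
python3 - <<'E'
from fit import *
plan((.5806,-.0217,.12,-186),(.5806,-.0217,.085,-186),(.5806,-.0217,.064,-186))
E
```

```text
t 20.25 tcp [ 0.5514 -0.2351  0.1187] hd -152.26 j [ -8.  26. -12.  -0. -51. -55.] F [-0.7 -0.3 -1.4] g 0.135 30.0
  off [-12.52, 17.53, -0.11] spin 0.589 -> [ 0.581 -0.022  0.12 ]
  off [-0.01, -0.0, 3.5] spin -0.0 -> [ 0.581 -0.022  0.085]
  off [-0.01, -0.0, 2.1] spin 0.0 -> [ 0.581 -0.022  0.064]
```

Call:
{"method": "apply_moves", "body": {
  "plan": [
    {"grip": 0,"offset": [-12.5,17.5,-0.2],"spin": 0.589},
    {"grip": 0,"offset": [-12.5,17.5,-0.2],"spin": 0.589},
    {"grip": 0,"offset": [-12.5,17.5,-0.2],"spin": 0.589},
    {"grip": 0,"offset": [-12.5,17.5,-0.2],"spin": 0.589},
    {"grip": 0,"offset": [-12.5,17.5,-0.2],"spin": 0.589}
  ]
}}

```text
time_s: 20.75
tcp_pos: [0.581, -0.0196, 0.1207]
ee_rot: [[-0.994, 0.105, -0.003], [0.105, 0.994, -0.0], [0.003, -0.001, -1.0]]
wrist_force: [-0.4, 0.1, -2.2]
gripper_width: 0.132
gripper_force: 30.0
```

Call:
{"method": "apply_moves", "body": {
  "plan": [
    {"grip": 0,"offset": [0,0,2],"spin": 0},
    {"grip": 0,"offset": [0,0,3.2],"spin": 0},
    {"grip": 0,"offset": [0,0,3.2],"spin": 0},
    {"grip": 0,"offset": [0,0,3.2],"spin": 0},
    {"grip": 0,"offset": [0,0,3.2],"spin": 0}
  ]
}}

```text
time_s: 21.25
tcp_pos: [0.5821, -0.0231, 0.0909]
ee_rot: [[-0.994, 0.105, 0.001], [0.105, 0.994, -0.0], [-0.001, -0.0, -1.0]]
wrist_force: [-0.1, -0.5, -1.7]
gripper_width: 0.135
gripper_force: 30.0
```

```bash
python3 - <<'E'
from fit import *
plan((.5806,-.0217,.064,-186))
E
```

```text
t 21.25 tcp [ 0.5821 -0.0231  0.0909] hd 173.97 j [  14.   27.  -17.    0.  -47. -110.] F [-0.1 -0.5 -1.7] g 0.135 30.0
  off [0.16, 0.12, 2.69] spin -0.0 -> [ 0.581 -0.022  0.064]
```

Call:
{"method": "apply_moves", "body": {
  "plan": [
    {"grip": 0,"offset": [0.1,0.1,0.6],"spin": 0},
    {"grip": 0,"offset": [0.1,0.1,0.9],"spin": 0},
    {"grip": 0,"offset": [0.1,0.1,1.2],"spin": 0},
    {"grip": 0,"offset": [0.1,0.1,1.4],"spin": 0},
    {"grip": 0,"offset": [0.1,0.1,1.4],"spin": 0}
  ]
}}

```text
time_s: 21.75
tcp_pos: [0.5806, -0.0213, 0.0762]
ee_rot: [[-0.995, 0.104, -0.001], [0.104, 0.995, -0.0], [0.001, -0.0, -1.0]]
wrist_force: [-0.4, -0.6, -2.0]
gripper_width: 0.133
gripper_force: 30.0
```

Call:
{"method": "apply_moves", "body": {
  "plan": [
    {"grip": 0,"offset": [0,0,0.2],"spin": 0},
    {"grip": 0,"offset": [0,0,0.4],"spin": 0},
    {"grip": 0,"offset": [0,0,0.6],"spin": 0},
    {"grip": 0,"offset": [0,0,0.8],"spin": 0},
    {"grip": 0,"offset": [0,0,0.9],"spin": 0}
  ]
}}

```text
time_s: 22.25
tcp_pos: [0.5819, -0.0214, 0.0689]
ee_rot: [[-0.995, 0.103, 0.003], [0.103, 0.995, -0.0], [-0.003, -0.0, -1.0]]
wrist_force: [0.1, -1.6, 4.8]
gripper_width: 0.133
gripper_force: 30.0
```

Call:
{"method": "apply_moves", "body": {
  "plan": [
    {"grip": 0,"offset": [0,0,0.2],"spin": 0},
    {"grip": 0,"offset": [0,0,0.3],"spin": 0},
    {"grip": 0,"offset": [0,0,0.4],"spin": 0},
    {"grip": 0,"offset": [0,0,0.45],"spin": 0},
    {"grip": 0,"offset": [0,0,0.45],"spin": 0}
  ]
}}

```text
time_s: 22.75
tcp_pos: [0.5818, -0.0213, 0.0654]
ee_rot: [[-0.995, 0.103, 0.002], [0.103, 0.995, -0.001], [-0.002, -0.0, -1.0]]
wrist_force: [-3.9, -1.3, 14.2]
gripper_width: 0.137
gripper_force: 30.0
```

Call:
{"method": "apply_moves", "body": {
  "plan": [
    {"grip": 0.45,"offset": [0,0,0],"spin": 0},
    {"grip": 0.45,"offset": [0,0,-0.1],"spin": 0},
    {"grip": 0.45,"offset": [0,0,-0.1],"spin": 0},
    {"grip": 0.45,"offset": [0,0,-0.1],"spin": 0},
    {"grip": 0.45,"offset": [0,0,-0.1],"spin": 0}
  ]
}}

```text
time_s: 23.25
tcp_pos: [0.5806, -0.0211, 0.0635]
ee_rot: [[-0.995, 0.104, -0.001], [0.104, 0.995, -0.0], [0.001, -0.0, -1.0]]
wrist_force: [-0.2, -0.5, -0.8]
gripper_width: 0.427
gripper_force: 0.0
```

Call:
{"method": "apply_moves", "body": {
  "plan": [
    {"grip": 0.45,"offset": [0,0,-2],"spin": 0},
    {"grip": 0.45,"offset": [0,0,-5],"spin": 0},
    {"grip": 0.45,"offset": [0,0,-7],"spin": 0},
    {"grip": 0.45,"offset": [0,0,-7],"spin": 0},
    {"grip": 0.45,"offset": [0,0,-7],"spin": 0}
  ]
}}

```text
time_s: 23.75
tcp_pos: [0.5806, -0.0211, 0.1339]
ee_rot: [[-0.995, 0.104, 0.0], [0.104, 0.995, 0.001], [0.0, 0.001, -1.0]]
wrist_force: [-0.6, 0.5, -0.1]
gripper_width: 0.452
gripper_force: 0.0
```

```bash
python3 - <<'E'
from fit import *
c=cap('top','top8');R=np.radians
for n,q in dict(tee=[.5669,-.3627,R(-70.7)],dial=[.4514,-.3687,R(58.5)]).items():
    q,f,m=gauge(c,n,q);print(n,q[:2].round(4),np.degrees(q[2]).round(1),f.round(1),m)
    if n=='tee':T=q
plan((T[0],T[1],.11,np.degrees(T[2])-90))
E
```

```text
tee [ 0.5671 -0.3627] -70.0 42.4 383.0
dial [ 0.4513 -0.3689] 58.3 38.0 394.0
t 23.8 tcp [ 0.5801 -0.0212  0.1331] hd 174.01 j [  14.   24.  -14.   -0.  -52. -110.] F [ 0.  -0.1 -0.3] g 0.451 0.0
  off [-1.14, -17.05, 1.15] spin -0.227 -> [ 0.574 -0.192  0.122]
  off [2.73, -16.87, 1.15] spin -0.227 -> [ 0.567 -0.363  0.11 ]
```

Call:
{"method": "apply_moves", "body": {
  "plan": [
    {"grip": 0.5,"offset": [-1.1,-17,1.1],"spin": -0.227},
    {"grip": 0.5,"offset": [-1.1,-17,1.1],"spin": -0.227},
    {"grip": 0.5,"offset": [-1.1,-17,1.1],"spin": -0.227},
    {"grip": 0.5,"offset": [-1.1,-17,1.1],"spin": -0.227},
    {"grip": 0.5,"offset": [-1.1,-17,1.1],"spin": -0.227}
  ]
}}

```text
time_s: 24.3
tcp_pos: [0.5725, -0.1943, 0.1207]
ee_rot: [[-0.993, -0.118, -0.004], [-0.118, 0.993, 0.0], [0.004, 0.001, -1.0]]
wrist_force: [-1.0, 0.5, -0.4]
gripper_width: 0.499
gripper_force: 0.0
```

Call:
{"method": "apply_moves", "body": {
  "plan": [
    {"grip": 0.5,"offset": [2.7,-16.9,1.1],"spin": -0.227},
    {"grip": 0.5,"offset": [2.7,-16.9,1.1],"spin": -0.227},
    {"grip": 0.5,"offset": [2.7,-16.9,1.1],"spin": -0.227},
    {"grip": 0.5,"offset": [2.7,-16.9,1.1],"spin": -0.227},
    {"grip": 0.5,"offset": [2.7,-16.9,1.1],"spin": -0.227}
  ]
}}

```text
time_s: 24.8
tcp_pos: [0.5669, -0.3645, 0.1097]
ee_rot: [[-0.941, -0.339, -0.003], [-0.339, 0.941, 0.001], [0.002, 0.002, -1.0]]
wrist_force: [0.1, -0.5, -0.8]
gripper_width: 0.502
gripper_force: 0.0
```

Call:
{"method": "apply_moves", "body": {
  "plan": [
    {"grip": 0.5,"offset": [0,0,0],"spin": 0},
    {"grip": 0.5,"offset": [0,0,0],"spin": 0},
    {"grip": 0.5,"offset": [0,0,0],"spin": 0},
    {"grip": 0.5,"offset": [0,0,0],"spin": 0}
  ]
}}

```text
time_s: 25.2
tcp_pos: [0.5685, -0.3613, 0.1124]
ee_rot: [[-0.939, -0.344, 0.0], [-0.344, 0.939, -0.0], [-0.0, -0.0, -1.0]]
wrist_force: [0.1, 0.8, -0.2]
gripper_width: 0.501
gripper_force: 0.0
```

```bash
python3 - <<'E'
from fit import *
plan((.5671,-.3628,.041,-160.2))
c=cap('top','top9'); w=W(c)[...,2]
crop(c,170,165,255,120,3,'t9')
print('snap plate z',[np.median(w[v-1:v+2,u-1:u+2]).round(4) for u,v in [w2px(c,[.5806+a,-.0217+b,.04]).astype(int) for a,b in((.032,.015),(.032,-.015),(-.032,.015),(-.032,-.015))]])
E
```

```text
t 25.2 tcp [ 0.5685 -0.3613  0.1124] hd -159.86 j [-19.  33.  -2.  -0. -56. -51.] F [ 0.1  0.8 -0.2] g 0.501 0.0
  off [0.18, -0.1, 7.14] spin 0.006 -> [ 0.567 -0.363  0.041]
snap plate z [np.float64(0.0412), np.float64(0.0406), np.float64(0.0406), np.float64(0.0402)]
```

View pics/t9.png

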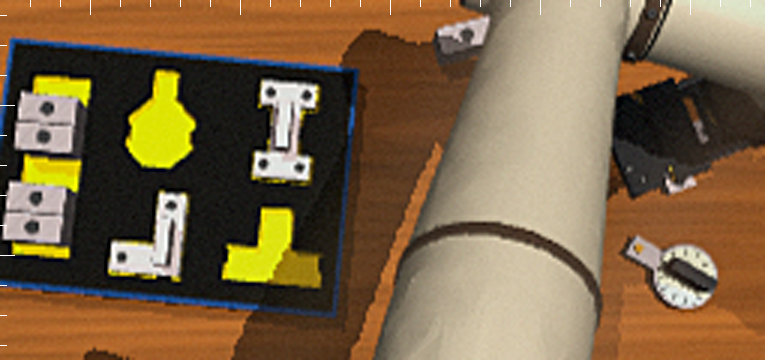

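Snap is home. The tee is still under the gripper; picking it up.

Call:
{"method": "apply_moves", "body": {
  "plan": [
    {"grip": 0.5,"offset": [0.15,-0.1,4],"spin": 0},
    {"grip": 0.5,"offset": [0.15,-0.1,6.3],"spin": 0},
    {"grip": 0.5,"offset": [0.15,-0.1,7.1],"spin": 0},
    {"grip": 0,"offset": [0.15,-0.1,7.1],"spin": 0},
    {"grip": 0,"offset": [0.15,-0.1,7.1],"spin": 0}
  ]
}}

```text
time_s: 25.75
tcp_pos: [0.5679, -0.3641, 0.0422]
ee_rot: [[-0.939, -0.343, 0.002], [-0.343, 0.939, -0.001], [-0.002, -0.002, -1.0]]
wrist_force: [0.1, -1.0, 0.8]
gripper_width: 0.394
gripper_force: 0.0
```

Call:
{"method": "apply_moves", "body": {
  "plan": [
    {"grip": 0,"offset": [0,0,0],"spin": 0},
    {"grip": 0,"offset": [0,0,0],"spin": 0},
    {"grip": 0,"offset": [0,0,0],"spin": 0},
    {"grip": 0,"offset": [0,0,0],"spin": 0},
    {"grip": 0,"offset": [0,0,0],"spin": 0}
  ]
}}

```text
time_s: 26.25
tcp_pos: [0.5671, -0.3639, 0.0417]
ee_rot: [[-0.939, -0.343, 0.0], [-0.343, 0.939, -0.0], [-0.0, -0.0, -1.0]]
wrist_force: [-1.4, 1.4, 3.7]
gripper_width: 0.137
gripper_force: 30.0
```

Call:
{"method": "apply_moves", "body": {
  "plan": [
    {"grip": 0,"offset": [0,0,0],"spin": 0},
    {"grip": 0,"offset": [0,0,-2],"spin": 0},
    {"grip": 0,"offset": [0,0,-5],"spin": 0},
    {"grip": 0,"offset": [0,0,-8],"spin": 0},
    {"grip": 0,"offset": [0,0,-8],"spin": 0}
  ]
}}

```text
time_s: 26.75
tcp_pos: [0.5694, -0.3653, 0.1254]
ee_rot: [[-0.939, -0.343, 0.008], [-0.343, 0.939, -0.004], [-0.006, -0.007, -1.0]]
wrist_force: [1.8, 0.3, -2.1]
gripper_width: 0.133
gripper_force: 30.0
```

Call:
{"method": "apply_moves", "body": {
  "plan": [
    {"grip": 0,"offset": [0,0,0],"spin": 0},
    {"grip": 0,"offset": [0,0,0],"spin": 0}
  ]
}}

```text
time_s: 26.95
tcp_pos: [0.5657, -0.3634, 0.1188]
ee_rot: [[-0.94, -0.342, -0.003], [-0.342, 0.94, 0.002], [0.002, 0.003, -1.0]]
wrist_force: [1.3, -0.2, -2.2]
gripper_width: 0.136
gripper_force: 30.0
```

```bash
python3 - <<'E'
from fit import *
plan((.4695,-.0103,.12,-96),(.4695,-.0103,.085,-96))
E
```

```text
t 26.95 tcp [ 0.5657 -0.3634  0.1188] hd -160.0 j [-19.  32.  -1.  -0. -57. -51.] F [ 1.3 -0.2 -2.2] g 0.136 30.0
  off [-1.52, 18.23, -0.01] spin -0.558 -> [ 0.518 -0.187  0.119]
  off [-10.95, 14.66, -0.01] spin -0.558 -> [ 0.469 -0.01   0.12 ]
  off [0.01, -0.01, 3.5] spin -0.0 -> [ 0.47  -0.01   0.085]
```

Call:
{"method": "apply_moves", "body": {
  "plan": [
    {"grip": 0,"offset": [-1.5,18.2,-0.2],"spin": -0.558},
    {"grip": 0,"offset": [-1.5,18.2,-0.2],"spin": -0.558},
    {"grip": 0,"offset": [-1.5,18.2,-0.2],"spin": -0.558},
    {"grip": 0,"offset": [-1.5,18.2,-0.2],"spin": -0.558},
    {"grip": 0,"offset": [-1.5,18.2,-0.2],"spin": -0.558}
  ]
}}

```text
time_s: 27.45
tcp_pos: [0.5162, -0.1844, 0.1217]
ee_rot: [[-0.611, -0.791, -0.004], [-0.791, 0.611, 0.001], [0.002, 0.004, -1.0]]
wrist_force: [-0.1, 0.1, -1.5]
gripper_width: 0.135
gripper_force: 30.0
```

Call:
{"method": "apply_moves", "body": {
  "plan": [
    {"grip": 0,"offset": [-10.9,14.7,0],"spin": -0.558},
    {"grip": 0,"offset": [-10.9,14.7,0],"spin": -0.558},
    {"grip": 0,"offset": [-10.9,14.7,0],"spin": -0.558},
    {"grip": 0,"offset": [-10.9,14.7,0],"spin": -0.558},
    {"grip": 0,"offset": [-10.9,14.7,0],"spin": -0.558}
  ]
}}

```text
time_s: 27.95
tcp_pos: [0.4688, -0.0091, 0.1223]
ee_rot: [[-0.099, -0.995, -0.002], [-0.995, 0.099, -0.0], [0.0, 0.002, -1.0]]
wrist_force: [0.1, -0.1, -2.4]
gripper_width: 0.134
gripper_force: 30.0
```

Call:
{"method": "apply_moves", "body": {
  "plan": [
    {"grip": 0,"offset": [0,0,2],"spin": 0},
    {"grip": 0,"offset": [0,0,3.2],"spin": 0},
    {"grip": 0,"offset": [0,0,3.2],"spin": 0},
    {"grip": 0,"offset": [0,0,3.2],"spin": 0},
    {"grip": 0,"offset": [0,0,3.2],"spin": 0}
  ]
}}

```text
time_s: 28.45
tcp_pos: [0.4705, -0.0118, 0.0914]
ee_rot: [[-0.106, -0.994, 0.001], [-0.994, 0.106, -0.0], [-0.0, -0.001, -1.0]]
wrist_force: [-0.6, -0.1, -1.9]
gripper_width: 0.135
gripper_force: 30.0
```

```bash
python3 - <<'E'
from fit import *
plan((.4695,-.0103,.065,-96))
E
```

```text
t 28.45 tcp [ 0.4705 -0.0118  0.0914] hd -96.07 j [ 18.  18. -32.   0. -40. -25.] F [-0.6 -0.1 -1.9] g 0.135 30.0
  off [-0.14, 0.12, 2.64] spin -0.001 -> [ 0.47  -0.01   0.065]
```

Call:
{"method": "apply_moves", "body": {
  "plan": [
    {"grip": 0,"offset": [-0.1,0.1,0.6],"spin": 0},
    {"grip": 0,"offset": [-0.1,0.1,0.9],"spin": 0},
    {"grip": 0,"offset": [-0.1,0.1,1.2],"spin": 0},
    {"grip": 0,"offset": [-0.1,0.1,1.4],"spin": 0},
    {"grip": 0,"offset": [-0.1,0.1,1.4],"spin": 0}
  ]
}}

```text
time_s: 28.95
tcp_pos: [0.4688, -0.0103, 0.0767]
ee_rot: [[-0.105, -0.994, -0.001], [-0.994, 0.105, -0.0], [0.0, 0.001, -1.0]]
wrist_force: [0.6, -0.9, -2.0]
gripper_width: 0.138
gripper_force: 30.0
```

Call:
{"method": "apply_moves", "body": {
  "plan": [
    {"grip": 0,"offset": [0,0,0.2],"spin": 0},
    {"grip": 0,"offset": [0,0,0.4],"spin": 0},
    {"grip": 0,"offset": [0,0,0.6],"spin": 0},
    {"grip": 0,"offset": [0,0,0.8],"spin": 0},
    {"grip": 0,"offset": [0,0,0.9],"spin": 0}
  ]
}}

```text
time_s: 29.45
tcp_pos: [0.4701, -0.0101, 0.0689]
ee_rot: [[-0.104, -0.995, 0.003], [-0.995, 0.104, 0.0], [-0.001, -0.002, -1.0]]
wrist_force: [0.3, -0.1, 5.4]
gripper_width: 0.134
gripper_force: 30.0
```

Call:
{"method": "apply_moves", "body": {
  "plan": [
    {"grip": 0,"offset": [0,0,0.2],"spin": 0},
    {"grip": 0,"offset": [0,0,0.3],"spin": 0},
    {"grip": 0,"offset": [0,0,0.4],"spin": 0},
    {"grip": 0,"offset": [0,0,0.45],"spin": 0},
    {"grip": 0,"offset": [0,0,0.45],"spin": 0}
  ]
}}

```text
time_s: 29.95
tcp_pos: [0.4702, -0.0101, 0.0656]
ee_rot: [[-0.103, -0.995, 0.003], [-0.995, 0.103, -0.0], [-0.0, -0.003, -1.0]]
wrist_force: [-3.4, 1.0, 15.1]
gripper_width: 0.132
gripper_force: 30.0
```

Call:
{"method": "apply_moves", "body": {
  "plan": [
    {"grip": 0.45,"offset": [0,0,0],"spin": 0},
    {"grip": 0.45,"offset": [0,0,-0.1],"spin": 0},
    {"grip": 0.45,"offset": [0,0,-0.1],"spin": 0},
    {"grip": 0.45,"offset": [0,0,-0.1],"spin": 0},
    {"grip": 0.45,"offset": [0,0,-0.1],"spin": 0}
  ]
}}

```text
time_s: 30.45
tcp_pos: [0.4688, -0.0104, 0.0643]
ee_rot: [[-0.105, -0.994, -0.001], [-0.994, 0.105, -0.0], [0.0, 0.001, -1.0]]
wrist_force: [0.1, 0.5, 0.3]
gripper_width: 0.434
gripper_force: 0.0
```

Call:
{"method": "apply_moves", "body": {
  "plan": [
    {"grip": 0.45,"offset": [0,0,-2],"spin": 0},
    {"grip": 0.45,"offset": [0,0,-5],"spin": 0},
    {"grip": 0.45,"offset": [0,0,-7],"spin": 0},
    {"grip": 0.45,"offset": [0,0,-7],"spin": 0},
    {"grip": 0.45,"offset": [0,0,-7],"spin": 0}
  ]
}}

```text
time_s: 30.95
tcp_pos: [0.4687, -0.0103, 0.1344]
ee_rot: [[-0.105, -0.994, 0.0], [-0.994, 0.105, 0.0], [-0.0, -0.0, -1.0]]
wrist_force: [-0.7, 0.4, -0.1]
gripper_width: 0.452
gripper_force: 0.0
```

```bash
python3 - <<'E'
from fit import *
c=cap('top','top10');R=np.radians
for n,q in dict(dial=[.4514,-.3687,R(58.5)]).items():
    q,f,m=gauge(c,n,q);print(n,q[:2].round(4),np.degrees(q[2]).round(1),f.round(1),m)
plan((q[0],q[1],.11,np.degrees(q[2])-180))
E
```

```text
dial [ 0.4511 -0.369 ] 58.6 33.6 401.0
t 31.0 tcp [ 0.4683 -0.0104  0.1338] hd -96.04 j [ 19.  14. -30.  -0. -47. -25.] F [ 0.3  0.9 -0.5] g 0.447 0.0
  off [17.92, -1.04, 1.19] spin 0.222 -> [ 0.46  -0.19   0.122]
  off [17.25, -4.95, 1.19] spin 0.222 -> [ 0.451 -0.369  0.11 ]
```

Call:
{"method": "apply_moves", "body": {
  "plan": [
    {"grip": 0.5,"offset": [17.9,-1,1.1],"spin": 0.222},
    {"grip": 0.5,"offset": [17.9,-1,1.1],"spin": 0.222},
    {"grip": 0.5,"offset": [17.9,-1,1.1],"spin": 0.222},
    {"grip": 0.5,"offset": [17.9,-1,1.1],"spin": 0.222},
    {"grip": 0.5,"offset": [17.9,-1,1.1],"spin": 0.222}
  ]
}}

```text
time_s: 31.5
tcp_pos: [0.4586, -0.1921, 0.1215]
ee_rot: [[-0.326, -0.945, -0.004], [-0.945, 0.326, 0.0], [0.001, 0.004, -1.0]]
wrist_force: [-0.6, 1.0, 0.2]
gripper_width: 0.497
gripper_force: 0.0
```

Call:
{"method": "apply_moves", "body": {
  "plan": [
    {"grip": 0.5,"offset": [17.2,-4.9,1.1],"spin": 0.222},
    {"grip": 0.5,"offset": [17.2,-4.9,1.1],"spin": 0.222},
    {"grip": 0.5,"offset": [17.2,-4.9,1.1],"spin": 0.222},
    {"grip": 0.5,"offset": [17.2,-4.9,1.1],"spin": 0.222},
    {"grip": 0.5,"offset": [17.2,-4.9,1.1],"spin": 0.222}
  ]
}}

```text
time_s: 32.0
tcp_pos: [0.4505, -0.3703, 0.1104]
ee_rot: [[-0.525, -0.851, -0.003], [-0.851, 0.525, 0.001], [0.001, 0.003, -1.0]]
wrist_force: [-1.3, 0.5, 0.0]
gripper_width: 0.5
gripper_force: 0.0
```

Call:
{"method": "apply_moves", "body": {
  "plan": [
    {"grip": 0.5,"offset": [0,0,0],"spin": 0},
    {"grip": 0.5,"offset": [0,0,0],"spin": 0},
    {"grip": 0.5,"offset": [0,0,0],"spin": 0},
    {"grip": 0.5,"offset": [0,0,0],"spin": 0}
  ]
}}

```text
time_s: 32.4
tcp_pos: [0.4517, -0.3669, 0.1128]
ee_rot: [[-0.52, -0.854, 0.0], [-0.854, 0.52, -0.0], [-0.0, -0.0, -1.0]]
wrist_force: [0.6, -0.0, 0.2]
gripper_width: 0.503
gripper_force: 0.0
```

```bash
python3 - <<'E'
from fit import *
plan((.4512,-.3689,.041,-121.4))
c=cap('top','top11'); w=W(c)[...,2]
crop(c,170,165,260,140,3,'t11')
z=lambda n,x,y,P:print(n,[np.median(w[v-1:v+2,u-1:u+2]).round(4) for u,v in [w2px(c,[x+a,y+b,.04]).astype(int) for a,b in P]])
z('tee',.4695,-.0103,((.034,-.004),(-.006,.032),(-.006,-.034)))
z('snap',.5806,-.0217,((.032,.015),(.032,-.015),(-.032,.015),(-.032,-.015)))
z('angle',.4829,.0817,((.035,0),(-.02,.035),(-.02,-.008)))
E
```

```text
t 32.4 tcp [ 0.4517 -0.3669  0.1128] hd -121.36 j [-23.  25. -16.  -0. -49.  -8.] F [ 0.6 -0.   0.2] g 0.503 0.0
  off [0.2, -0.06, 7.18] spin 0.001 -> [ 0.451 -0.369  0.041]
tee [np.float64(0.0417), np.float64(0.0408), np.float64(0.0414)]
snap [np.float64(0.0417), np.float64(0.0404), np.float64(0.0398), np.float64(0.0417)]
angle [np.float64(0.0404), np.float64(0.0411), np.float64(0.0401)]
```

View pics/t11.png

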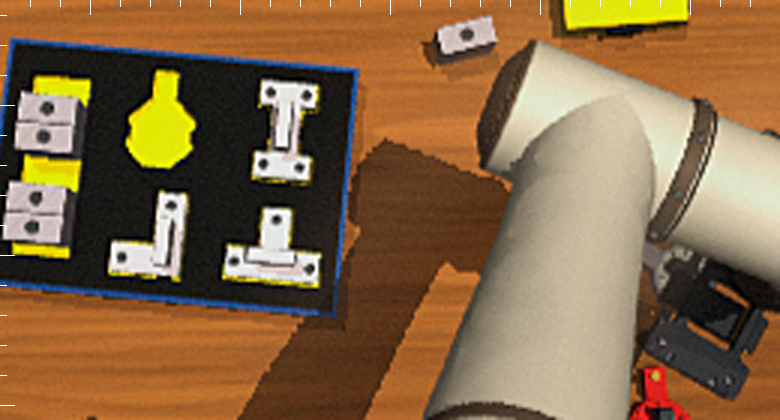

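Three gauges are home and the dial is under the gripper.

Call:
{"method": "apply_moves", "body": {
  "plan": [
    {"grip": 0.5,"offset": [0.15,-0.05,4],"spin": 0},
    {"grip": 0.5,"offset": [0.15,-0.05,6.3],"spin": 0},
    {"grip": 0.5,"offset": [0.15,-0.05,7.1],"spin": 0},
    {"grip": 0,"offset": [0.15,-0.05,7.1],"spin": 0},
    {"grip": 0,"offset": [0.15,-0.05,7.1],"spin": 0}
  ]
}}

```text
time_s: 32.95
tcp_pos: [0.4519, -0.3699, 0.0427]
ee_rot: [[-0.521, -0.853, 0.002], [-0.853, 0.521, -0.001], [0.0, -0.002, -1.0]]
wrist_force: [0.9, 0.5, -0.0]
gripper_width: 0.393
gripper_force: 0.0
```

Call:
{"method": "apply_moves", "body": {
  "plan": [
    {"grip": 0,"offset": [0,0,0],"spin": 0},
    {"grip": 0,"offset": [0,0,0],"spin": 0},
    {"grip": 0,"offset": [0,0,0],"spin": 0},
    {"grip": 0,"offset": [0,0,0],"spin": 0},
    {"grip": 0,"offset": [0,0,0],"spin": 0}
  ]
}}

```text
time_s: 33.45
tcp_pos: [0.4512, -0.3696, 0.0424]
ee_rot: [[-0.522, -0.853, 0.001], [-0.853, 0.522, -0.0], [0.0, -0.001, -1.0]]
wrist_force: [-0.9, 2.3, 6.0]
gripper_width: 0.137
gripper_force: 30.0
```

Call:
{"method": "apply_moves", "body": {
  "plan": [
    {"grip": 0,"offset": [0,0,0],"spin": 0},
    {"grip": 0,"offset": [0,0,-2],"spin": 0},
    {"grip": 0,"offset": [0,0,-5],"spin": 0},
    {"grip": 0,"offset": [0,0,-9],"spin": 0},
    {"grip": 0,"offset": [0,0,-9],"spin": 0}
  ]
}}

```text
time_s: 33.95
tcp_pos: [0.454, -0.3714, 0.1368]
ee_rot: [[-0.521, -0.854, 0.01], [-0.854, 0.521, -0.006], [0.0, -0.011, -1.0]]
wrist_force: [1.3, -0.8, -2.0]
gripper_width: 0.135
gripper_force: 30.0
```

Call:
{"method": "apply_moves", "body": {
  "plan": [
    {"grip": 0,"offset": [0,0,0],"spin": 0},
    {"grip": 0,"offset": [0,0,0],"spin": 0},
    {"grip": 0,"offset": [0,0,0],"spin": 0}
  ]
}}

```text
time_s: 34.25
tcp_pos: [0.4499, -0.369, 0.1296]
ee_rot: [[-0.522, -0.853, -0.003], [-0.853, 0.522, 0.002], [0.0, 0.004, -1.0]]
wrist_force: [0.3, -0.4, -2.5]
gripper_width: 0.135
gripper_force: 30.0
```

```bash
python3 - <<'E'
from fit import *
plan((.5809,.0884,.13,-186.1))
E
```

```text
t 34.25 tcp [ 0.4499 -0.369   0.1296] hd -121.48 j [-23.  24. -14.  -0. -52.  -8.] F [ 0.3 -0.4 -2.5] g 0.135 30.0
  off [-22.92, 6.35, 0.0] spin 0.564 -> [ 0.515 -0.14   0.13 ]
  off [-15.98, 17.62, 0.0] spin 0.564 -> [0.581 0.088 0.13 ]
```

Call:
{"method": "apply_moves", "body": {
  "plan": [
    {"grip": 0,"offset": [-22.9,6.3,-0.2],"spin": 0.564},
    {"grip": 0,"offset": [-22.9,6.3,-0.2],"spin": 0.564},
    {"grip": 0,"offset": [-22.9,6.3,-0.2],"spin": 0.564},
    {"grip": 0,"offset": [-22.9,6.3,-0.2],"spin": 0.564},
    {"grip": 0,"offset": [-22.9,6.3,-0.2],"spin": 0.564}
  ]
}}

```text
time_s: 34.75
tcp_pos: [0.5145, -0.1463, 0.1323]
ee_rot: [[-0.899, -0.439, -0.002], [-0.439, 0.899, -0.0], [0.002, 0.001, -1.0]]
wrist_force: [1.8, -0.5, -2.2]
gripper_width: 0.134
gripper_force: 30.0
```

Call:
{"method": "apply_moves", "body": {
  "plan": [
    {"grip": 0,"offset": [-16,17.6,0],"spin": 0.564},
    {"grip": 0,"offset": [-16,17.6,0],"spin": 0.564},
    {"grip": 0,"offset": [-16,17.6,0],"spin": 0.564},
    {"grip": 0,"offset": [-16,17.6,0],"spin": 0.564},
    {"grip": 0,"offset": [-16,17.6,0],"spin": 0.564}
  ]
}}

```text
time_s: 35.25
tcp_pos: [0.5802, 0.0824, 0.1322]
ee_rot: [[-0.994, 0.109, -0.002], [0.109, 0.994, -0.001], [0.002, -0.001, -1.0]]
wrist_force: [1.1, 0.0, -2.6]
gripper_width: 0.137
gripper_force: 30.0
```

Call:
{"method": "apply_moves", "body": {
  "plan": [
    {"grip": 0,"offset": [0,0,2],"spin": 0},
    {"grip": 0,"offset": [0,0,4],"spin": 0},
    {"grip": 0,"offset": [0,0,4],"spin": 0},
    {"grip": 0,"offset": [0,0,4],"spin": 0},
    {"grip": 0,"offset": [0,0,4],"spin": 0}
  ]
}}

```text
time_s: 35.75
tcp_pos: [0.5813, 0.0805, 0.0942]
ee_rot: [[-0.994, 0.106, 0.001], [0.106, 0.994, 0.0], [-0.001, 0.0, -1.0]]
wrist_force: [-0.2, -0.1, -2.5]
gripper_width: 0.139
gripper_force: 30.0
```

```bash
python3 - <<'E'
from fit import *
plan((.5809,.0884,.0664,-186.1))
E
```

```text
t 35.75 tcp [0.5813 0.0805 0.0942] hd 173.91 j [  24.   27.  -16.    0.  -47. -120.] F [-0.2 -0.1 -2.5] g 0.139 30.0
  off [0.13, 0.79, 2.78] spin 0.0 -> [0.581 0.088 0.066]
```

Call:
{"method": "apply_moves", "body": {
  "plan": [
    {"grip": 0,"offset": [0.1,0.8,0],"spin": 0},
    {"grip": 0,"offset": [0.1,0.8,0.6],"spin": 0},
    {"grip": 0,"offset": [0.1,0.8,1],"spin": 0},
    {"grip": 0,"offset": [0.1,0.8,1],"spin": 0},
    {"grip": 0,"offset": [0.1,0.8,1],"spin": 0}
  ]
}}

```text
time_s: 36.25
tcp_pos: [0.5803, 0.0886, 0.0833]
ee_rot: [[-0.994, 0.106, -0.0], [0.106, 0.994, -0.0], [0.0, -0.0, -1.0]]
wrist_force: [0.1, 0.2, -4.1]
gripper_width: 0.136
gripper_force: 30.0
```

Call:
{"method": "apply_moves", "body": {
  "plan": [
    {"grip": 0,"offset": [0,0,0.3],"spin": 0},
    {"grip": 0,"offset": [0,0,0.6],"spin": 0},
    {"grip": 0,"offset": [0,0,0.9],"spin": 0},
    {"grip": 0,"offset": [0,0,1.1],"spin": 0},
    {"grip": 0,"offset": [0,0,1.3],"spin": 0}
  ]
}}

```text
time_s: 36.75
tcp_pos: [0.5811, 0.0889, 0.0716]
ee_rot: [[-0.994, 0.105, 0.001], [0.105, 0.994, 0.0], [-0.001, 0.0, -1.0]]
wrist_force: [-0.6, 0.7, -0.2]
gripper_width: 0.133
gripper_force: 30.0
```

Call:
{"method": "apply_moves", "body": {
  "plan": [
    {"grip": 0,"offset": [0,0,0.2],"spin": 0},
    {"grip": 0,"offset": [0,0,0.4],"spin": 0},
    {"grip": 0,"offset": [0,0,0.5],"spin": 0},
    {"grip": 0,"offset": [0,0,0.6],"spin": 0},
    {"grip": 0,"offset": [0,0,0.6],"spin": 0}
  ]
}}

```text
time_s: 37.25
tcp_pos: [0.5815, 0.0889, 0.0664]
ee_rot: [[-0.994, 0.105, 0.003], [0.105, 0.994, 0.0], [-0.003, 0.0, -1.0]]
wrist_force: [-2.4, -1.1, 10.2]
gripper_width: 0.136
gripper_force: 30.0
```

Call:
{"method": "apply_moves", "body": {
  "plan": [
    {"grip": 0,"offset": [0,0,0.1],"spin": 0},
    {"grip": 0,"offset": [0,0,0.1],"spin": 0}
  ]
}}

```text
time_s: 37.45
tcp_pos: [0.5816, 0.0889, 0.0664]
ee_rot: [[-0.994, 0.105, 0.003], [0.105, 0.994, 0.0], [-0.003, 0.0, -1.0]]
wrist_force: [-4.3, 0.4, 16.5]
gripper_width: 0.134
gripper_force: 30.0
```

Call:
{"method": "apply_moves", "body": {
  "plan": [
    {"grip": 0.45,"offset": [0,0,-0.1],"spin": 0},
    {"grip": 0.45,"offset": [0,0,-0.2],"spin": 0},
    {"grip": 0.45,"offset": [0,0,-0.2],"spin": 0},
    {"grip": 0.45,"offset": [0,0,-0.2],"spin": 0},
    {"grip": 0.45,"offset": [0,0,-0.2],"spin": 0}
  ]
}}

```text
time_s: 37.95
tcp_pos: [0.5802, 0.0886, 0.0649]
ee_rot: [[-0.994, 0.106, -0.001], [0.106, 0.994, -0.0], [0.001, -0.0, -1.0]]
wrist_force: [0.1, -0.6, 1.3]
gripper_width: 0.43
gripper_force: 0.0
```

Call:
{"method": "apply_moves", "body": {
  "plan": [
    {"grip": 0.45,"offset": [0,0,-2],"spin": 0},
    {"grip": 0.45,"offset": [0,0,-5],"spin": 0},
    {"grip": 0.9,"offset": [0,0,-8],"spin": 0},
    {"grip": 0.9,"offset": [0,0,-8],"spin": 0},
    {"grip": 0.9,"offset": [0,0,-8],"spin": 0}
  ]
}}

```text
time_s: 38.45
tcp_pos: [0.5805, 0.0888, 0.1459]
ee_rot: [[-0.994, 0.106, 0.001], [0.106, 0.994, 0.001], [-0.001, 0.001, -1.0]]
wrist_force: [-0.9, -0.3, -1.2]
gripper_width: 0.633
gripper_force: 0.0
```

```bash
cat > blk.py <<'E'
from fit import *
def block(c,q=(.6612,-.1810,np.radians(13.7))):
    w=W(c)[...,2];U,V=w2px(c,[*q[:2],.05]).astype(int)
    q,f,mm=fit(c,(w>.046)&(w<.056),[(PL['block'][0],.05)],q,(U-14,V-12,U+15,V+13));print('block',q[:2].round(4),np.degrees(q[2]).round(1),round(f,1),mm);return q
E
python3 - <<'E'
from blk import *
c=cap('top','top12');q=block(c)
plan((q[0],q[1],.13,np.degrees(q[2])-180),(q[0],q[1],.066-.024,np.degrees(q[2])-180))
E
```

```text
block [ 0.6612 -0.1814] 13.6 9.1 170.0
t 38.5 tcp [0.5799 0.0886 0.1448] hd 173.89 j [  24.   23.  -13.   -0.  -54. -121.] F [ 0.1 -0.2 -0.5] g 0.683 0.0
  off [-5.48, -12.99, 0.74] spin -0.172 -> [ 0.621 -0.046  0.137]
  off [-3.17, -13.73, 0.74] spin -0.172 -> [ 0.661 -0.181  0.13 ]
  off [-0.01, -0.0, 8.8] spin 0.0 -> [ 0.661 -0.181  0.042]
```

Call:
{"method": "apply_moves", "body": {
  "plan": [
    {"grip": 0.9,"offset": [-5.5,-13,0.7],"spin": -0.172},
    {"grip": 0.9,"offset": [-5.5,-13,0.7],"spin": -0.172},
    {"grip": 0.9,"offset": [-5.5,-13,0.7],"spin": -0.172},
    {"grip": 0.9,"offset": [-5.5,-13,0.7],"spin": -0.172}
  ]
}}

```text
time_s: 38.9
tcp_pos: [0.6211, -0.0511, 0.1359]
ee_rot: [[-0.998, -0.06, -0.004], [-0.06, 0.998, -0.001], [0.004, -0.001, -1.0]]
wrist_force: [0.6, 1.0, -0.1]
gripper_width: 0.894
gripper_force: 0.0
```

Call:
{"method": "apply_moves", "body": {
  "plan": [
    {"grip": 0.9,"offset": [-3.2,-13.7,0.7],"spin": -0.172},
    {"grip": 0.9,"offset": [-3.2,-13.7,0.7],"spin": -0.172},
    {"grip": 0.9,"offset": [-3.2,-13.7,0.7],"spin": -0.172},
    {"grip": 0.9,"offset": [-3.2,-13.7,0.7],"spin": -0.172},
    {"grip": 0.9,"offset": [-3.2,-13.7,0.7],"spin": -0.172}
  ]
}}

```text
time_s: 39.4
tcp_pos: [0.6613, -0.1814, 0.1293]
ee_rot: [[-0.972, -0.234, -0.004], [-0.234, 0.972, 0.001], [0.003, 0.002, -1.0]]
wrist_force: [-0.7, 0.8, 0.5]
gripper_width: 0.899
gripper_force: 0.0
```

Call:
{"method": "apply_moves", "body": {
  "plan": [
    {"grip": 0.9,"offset": [0,0,0],"spin": 0},
    {"grip": 0.9,"offset": [0,0,0],"spin": 0},
    {"grip": 0.9,"offset": [0,0,0],"spin": 0}
  ]
}}

```text
time_s: 39.7
tcp_pos: [0.6623, -0.1796, 0.1318]
ee_rot: [[-0.971, -0.237, 0.0], [-0.237, 0.971, 0.0], [-0.0, 0.0, -1.0]]
wrist_force: [-0.3, -0.9, -0.4]
gripper_width: 0.901
gripper_force: 0.0
```

```bash
python3 - <<'E'
from fit import *
plan((.6612,-.1813,.043,-166.4))
c=cap('top','top13'); w=W(c)[...,2]
z=lambda n,x,y,P:print(n,[np.median(w[v-1:v+2,u-1:u+2]).round(4) for u,v in [w2px(c,[x+a,y+b,.04]).astype(int) for a,b in P]])
z('dial',.5809,.0884,((.045,-.005),(0,.02),(0,-.021),(-.021,0)))
for n,q0 in[('ab',(.5085,.1882)),('cd',(.5849,.1803))]:
    U,V=w2px(c,[*q0,.074]).astype(int)
    q,f,mm=fit(c,(w>.07)&(w<.08),[(B(-24.3,24.3,-25,25),.074)],[*q0,np.radians(-6)],(U-16,V-16,U+17,V+17));print(n,q[:2],np.degrees(q[2]),f,mm)
crop(c,100,165,200,120,4,'t13')
E
```

```text
t 39.7 tcp [ 0.6623 -0.1796  0.1318] hd -166.27 j [ -2.  33.   2.  -0. -59. -75.] F [-0.3 -0.9 -0.4] g 0.901 0.0
  off [0.15, -0.14, 8.88] spin 0.002 -> [ 0.661 -0.181  0.043]
dial [np.float64(0.5365), np.float64(0.0405), np.float64(0.5696), np.float64(0.5688)]
ab [0.50852621 0.18847036] -6.431314525197488 25.890718954248364 359.0
cd [0.58504242 0.17980708] -5.358358068135602 16.30488273740869 362.0
```

View pics/t13.png

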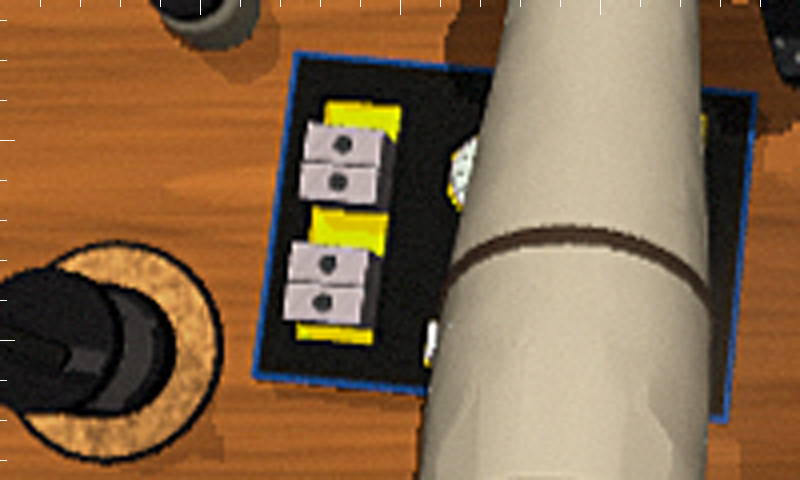

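Call:
{"method": "apply_moves", "body": {
  "plan": [
    {"grip": 0.9,"offset": [0.1,-0.1,4],"spin": 0},
    {"grip": 0.9,"offset": [0.1,-0.1,8],"spin": 0},
    {"grip": 0.9,"offset": [0.1,-0.1,8.8],"spin": 0},
    {"grip": 0.9,"offset": [0.1,-0.1,8.8],"spin": 0},
    {"grip": 0.7,"offset": [0.1,-0.1,8.8],"spin": 0}
  ]
}}

```text
time_s: 40.25
tcp_pos: [0.6631, -0.1822, 0.0456]
ee_rot: [[-0.972, -0.237, 0.003], [-0.237, 0.972, -0.001], [-0.003, -0.002, -1.0]]
wrist_force: [0.6, 0.1, 0.1]
gripper_width: 0.859
gripper_force: 0.0
```

Call:
{"method": "apply_moves", "body": {
  "plan": [
    {"grip": 0,"offset": [0,0,0],"spin": 0},
    {"grip": 0,"offset": [0,0,0],"spin": 0},
    {"grip": 0,"offset": [0,0,0],"spin": 0},
    {"grip": 0,"offset": [0,0,0],"spin": 0},
    {"grip": 0,"offset": [0,0,0],"spin": 0}
  ]
}}

```text
time_s: 40.75
tcp_pos: [0.662, -0.1821, 0.0445]
ee_rot: [[-0.972, -0.236, 0.001], [-0.236, 0.972, -0.0], [-0.001, -0.0, -1.0]]
wrist_force: [-0.5, 1.6, 4.8]
gripper_width: 0.571
gripper_force: 30.0
```

Call:
{"method": "apply_moves", "body": {
  "plan": [
    {"grip": 0,"offset": [0,0,0],"spin": 0},
    {"grip": 0,"offset": [0,0,0],"spin": 0},
    {"grip": 0,"offset": [0,0,0],"spin": 0}
  ]
}}

```text
time_s: 41.05
tcp_pos: [0.662, -0.1821, 0.0445]
ee_rot: [[-0.972, -0.236, 0.001], [-0.236, 0.972, -0.0], [-0.001, -0.0, -1.0]]
wrist_force: [-1.3, 2.0, 5.0]
gripper_width: 0.573
gripper_force: 30.0
```

Call:
{"method": "apply_moves", "body": {
  "plan": [
    {"grip": 0,"offset": [0,0,-2],"spin": 0},
    {"grip": 0,"offset": [0,0,-5],"spin": 0},
    {"grip": 0,"offset": [0,0,-9],"spin": 0},
    {"grip": 0,"offset": [0,0,-10.5],"spin": 0},
    {"grip": 0,"offset": [0,0,-10.5],"spin": 0}
  ]
}}

```text
time_s: 41.55
tcp_pos: [0.6628, -0.1825, 0.151]
ee_rot: [[-0.972, -0.236, 0.005], [-0.236, 0.972, -0.001], [-0.005, -0.002, -1.0]]
wrist_force: [-0.5, 0.7, -3.1]
gripper_width: 0.57
gripper_force: 30.0
```

Call:
{"method": "apply_moves", "body": {
  "plan": [
    {"grip": 0,"offset": [0,0,0],"spin": 0},
    {"grip": 0,"offset": [0,0,0],"spin": 0},
    {"grip": 0,"offset": [0,0,0],"spin": 0}
  ]
}}

```text
time_s: 41.85
tcp_pos: [0.6606, -0.1821, 0.1462]
ee_rot: [[-0.972, -0.235, -0.004], [-0.235, 0.972, 0.0], [0.004, 0.001, -1.0]]
wrist_force: [0.5, 0.5, -2.1]
gripper_width: 0.568
gripper_force: 30.0
```

```bash
python3 - <<'E'
from fit import *
plan((.5473,.1841,.15,-185.9))
E
```

```text
t 41.85 tcp [ 0.6606 -0.1821  0.1462] hd -166.39 j [ -2.  32.   3.  -0. -61. -74.] F [ 0.5  0.5 -2.1] g 0.568 30.0
  off [1.2, 19.13, -0.16] spin 0.17 -> [0.604 0.001 0.148]
  off [4.42, 18.65, -0.16] spin 0.17 -> [0.547 0.184 0.15 ]
```

Call:
{"method": "apply_moves", "body": {
  "plan": [
    {"grip": 0,"offset": [1.2,19.1,0],"spin": 0.17},
    {"grip": 0,"offset": [1.2,19.1,0],"spin": 0.17},
    {"grip": 0,"offset": [1.2,19.1,0],"spin": 0.17},
    {"grip": 0,"offset": [1.2,19.1,0],"spin": 0.17},
    {"grip": 0,"offset": [1.2,19.1,0],"spin": 0.17}
  ]
}}

```text
time_s: 42.35
tcp_pos: [0.6033, 0.0049, 0.1478]
ee_rot: [[-0.997, -0.073, -0.002], [-0.073, 0.997, 0.0], [0.002, 0.001, -1.0]]
wrist_force: [1.1, 0.7, -1.9]
gripper_width: 0.571
gripper_force: 30.0
```

Call:
{"method": "apply_moves", "body": {
  "plan": [
    {"grip": 0,"offset": [4.4,18.6,0],"spin": 0.17},
    {"grip": 0,"offset": [4.4,18.6,0],"spin": 0.17},
    {"grip": 0,"offset": [4.4,18.6,0],"spin": 0.17},
    {"grip": 0,"offset": [4.4,18.6,0],"spin": 0.17},
    {"grip": 0,"offset": [4.4,18.6,0],"spin": 0.17}
  ]
}}

```text
time_s: 42.85
tcp_pos: [0.5475, 0.1873, 0.148]
ee_rot: [[-0.995, 0.096, 0.0], [0.096, 0.995, 0.0], [0.0, 0.0, -1.0]]
wrist_force: [-0.0, 0.7, -1.8]
gripper_width: 0.568
gripper_force: 30.0
```

Call:
{"method": "apply_moves", "body": {
  "plan": [
    {"grip": 0,"offset": [0,0,1],"spin": 0},
    {"grip": 0,"offset": [0,0,2],"spin": 0},
    {"grip": 0,"offset": [0,0,2],"spin": 0},
    {"grip": 0,"offset": [0,0,2],"spin": 0},
    {"grip": 0,"offset": [0,0,2],"spin": 0}
  ]
}}

```text
time_s: 43.35
tcp_pos: [0.5489, 0.1824, 0.1285]
ee_rot: [[-0.995, 0.103, 0.0], [0.103, 0.995, -0.0], [-0.0, -0.0, -1.0]]
wrist_force: [-0.7, 0.6, -1.3]
gripper_width: 0.568
gripper_force: 30.0
```

```bash
python3 - <<'E'
from fit import *
plan((.5473,.1841,.0685,-185.9))
E
```

```text
t 43.35 tcp [0.5489 0.1824 0.1285] hd 174.07 j [  34.   24.  -15.    0.  -51. -130.] F [-0.7  0.6 -1.3] g 0.568 30.0
  off [0.18, 0.15, 6.0] spin -0.001 -> [0.547 0.184 0.068]
```

Call:
{"method": "apply_moves", "body": {
  "plan": [
    {"grip": 0,"offset": [0.18,0.15,0],"spin": 0},
    {"grip": 0,"offset": [0.18,0.15,0.5],"spin": 0},
    {"grip": 0,"offset": [0.18,0.15,0.5],"spin": 0},
    {"grip": 0,"offset": [0.18,0.15,0.5],"spin": 0},
    {"grip": 0,"offset": [0.18,0.15,0.5],"spin": 0}
  ]
}}

```text
time_s: 43.85
tcp_pos: [0.5468, 0.185, 0.1236]
ee_rot: [[-0.995, 0.102, 0.0], [0.102, 0.995, 0.0], [-0.0, 0.0, -1.0]]
wrist_force: [-0.6, 0.7, -2.6]
gripper_width: 0.57
gripper_force: 30.0
```

Call:
{"method": "apply_moves", "body": {
  "plan": [
    {"grip": 0,"offset": [0,0,0],"spin": 0},
    {"grip": 0,"offset": [0,0,0],"spin": 0}
  ]
}}

```text
time_s: 44.05
tcp_pos: [0.5469, 0.1849, 0.1236]
ee_rot: [[-0.995, 0.102, 0.0], [0.102, 0.995, 0.0], [-0.0, 0.0, -1.0]]
wrist_force: [-0.0, -0.2, -2.9]
gripper_width: 0.572
gripper_force: 30.0
```

```bash
python3 - <<'E'
from fit import *
plan((.5473,.1841,.0685,-185.9))
E
```

```text
t 44.05 tcp [0.5469 0.1849 0.1236] hd 174.15 j [  35.   24.  -16.    0.  -50. -131.] F [-0.  -0.2 -2.9] g 0.572 30.0
  off [-0.05, -0.08, 5.51] spin 0.001 -> [0.547 0.184 0.068]
```

Call:
{"method": "apply_moves", "body": {
  "plan": [
    {"grip": 0,"offset": [-0.05,-0.08,0.4],"spin": 0},
    {"grip": 0,"offset": [-0.05,-0.08,0.7],"spin": 0},
    {"grip": 0,"offset": [-0.05,-0.08,1],"spin": 0},
    {"grip": 0,"offset": [-0.05,-0.08,1.3],"spin": 0},
    {"grip": 0,"offset": [-0.05,-0.08,1.5],"spin": 0}
  ]
}}

```text
time_s: 44.55
tcp_pos: [0.5471, 0.1839, 0.108]
ee_rot: [[-0.995, 0.102, -0.001], [0.102, 0.995, -0.0], [0.0, -0.0, -1.0]]
wrist_force: [0.1, -0.9, -2.7]
gripper_width: 0.572
gripper_force: 30.0
```

Call:
{"method": "apply_moves", "body": {
  "plan": [
    {"grip": 0,"offset": [0,0,0.3],"spin": 0},
    {"grip": 0,"offset": [0,0,0.6],"spin": 0},
    {"grip": 0,"offset": [0,0,0.8],"spin": 0},
    {"grip": 0,"offset": [0,0,1],"spin": 0},
    {"grip": 0,"offset": [0,0,1],"spin": 0}
  ]
}}

```text
time_s: 45.05
tcp_pos: [0.5471, 0.1839, 0.0982]
ee_rot: [[-0.995, 0.102, -0.0], [0.102, 0.995, -0.0], [0.0, -0.0, -1.0]]
wrist_force: [0.5, 0.8, -2.1]
gripper_width: 0.573
gripper_force: 30.0
```

Call:
{"method": "apply_moves", "body": {
  "plan": [
    {"grip": 0,"offset": [0,0,0.4],"spin": 0},
    {"grip": 0,"offset": [0,0,0.8],"spin": 0},
    {"grip": 0,"offset": [0,0,1.2],"spin": 0},
    {"grip": 0,"offset": [0,0,1.5],"spin": 0},
    {"grip": 0,"offset": [0,0,1.7],"spin": 0}
  ]
}}

```text
time_s: 45.55
tcp_pos: [0.5471, 0.1839, 0.081]
ee_rot: [[-0.995, 0.102, -0.001], [0.102, 0.995, -0.0], [0.0, -0.0, -1.0]]
wrist_force: [-0.4, 0.1, -1.7]
gripper_width: 0.574
gripper_force: 30.0
```

Call:
{"method": "apply_moves", "body": {
  "plan": [
    {"grip": 0,"offset": [0,0,0.3],"spin": 0},
    {"grip": 0,"offset": [0,0,0.6],"spin": 0},
    {"grip": 0,"offset": [0,0,0.9],"spin": 0},
    {"grip": 0,"offset": [0,0,1],"spin": 0},
    {"grip": 0,"offset": [0,0,1],"spin": 0}
  ]
}}

```text
time_s: 46.05
tcp_pos: [0.5471, 0.184, 0.0713]
ee_rot: [[-0.995, 0.102, -0.0], [0.102, 0.995, -0.0], [0.0, -0.0, -1.0]]
wrist_force: [-0.6, 0.6, -1.5]
gripper_width: 0.57
gripper_force: 30.0
```

Call:
{"method": "apply_moves", "body": {
  "plan": [
    {"grip": 0,"offset": [0,0,0.1],"spin": 0},
    {"grip": 0,"offset": [0,0,0.2],"spin": 0},
    {"grip": 0,"offset": [0,0,0.3],"spin": 0},
    {"grip": 0,"offset": [0,0,0.35],"spin": 0},
    {"grip": 0,"offset": [0,0,0.35],"spin": 0}
  ]
}}

```text
time_s: 46.55
tcp_pos: [0.5473, 0.1841, 0.0685]
ee_rot: [[-0.995, 0.102, 0.0], [0.102, 0.995, 0.0], [-0.0, 0.0, -1.0]]
wrist_force: [-2.1, -0.2, 1.1]
gripper_width: 0.577
gripper_force: 30.0
```

Call:
{"method": "apply_moves", "body": {
  "plan": [
    {"grip": 0.72,"offset": [0,0,0],"spin": 0},
    {"grip": 0.72,"offset": [0,0,0],"spin": 0},
    {"grip": 0.72,"offset": [0,0,0],"spin": 0},
    {"grip": 0.72,"offset": [0,0,0],"spin": 0}
  ]
}}

```text
time_s: 46.95
tcp_pos: [0.5473, 0.1841, 0.068]
ee_rot: [[-0.995, 0.102, 0.0], [0.102, 0.995, 0.0], [-0.0, 0.0, -1.0]]
wrist_force: [1.0, -0.3, -0.3]
gripper_width: 0.711
gripper_force: 0.0
```

Call:
{"method": "apply_moves", "body": {
  "plan": [
    {"grip": 0.72,"offset": [0,0,-1.5],"spin": 0},
    {"grip": 0.72,"offset": [0,0,-4],"spin": 0},
    {"grip": 0.72,"offset": [0,0,-8],"spin": 0},
    {"grip": 0.72,"offset": [0,0,-12],"spin": 0},
    {"grip": 0.72,"offset": [0,0,-12],"spin": 0}
  ]
}}

```text
time_s: 47.45
tcp_pos: [0.5505, 0.1856, 0.1945]
ee_rot: [[-0.995, 0.101, 0.012], [0.101, 0.995, 0.006], [-0.011, 0.007, -1.0]]
wrist_force: [1.0, -0.5, 0.0]
gripper_width: 0.719
gripper_force: 0.0
```

Call:
{"method": "apply_moves", "body": {
  "plan": [
    {"grip": 0.72,"offset": [6,-23,0],"spin": 0},
    {"grip": 0.72,"offset": [6,-23,0],"spin": 0},
    {"grip": 0.72,"offset": [6,-23,0],"spin": 0},
    {"grip": 0.72,"offset": [6,-23,0],"spin": 0},
    {"grip": 0.72,"offset": [6,-23,0],"spin": 0}
  ]
}}

```text
time_s: 47.95
tcp_pos: [0.4624, -0.0407, 0.1878]
ee_rot: [[-0.995, 0.103, -0.0], [0.103, 0.995, -0.0], [0.0, -0.0, -1.0]]
wrist_force: [1.1, 0.0, 0.7]
gripper_width: 0.72
gripper_force: 0.0
```

Call:
{"method": "apply_moves", "body": {
  "plan": [
    {"grip": 0.72,"offset": [0,-23,0],"spin": 0},
    {"grip": 0.72,"offset": [0,-23,0],"spin": 0},
    {"grip": 0.72,"offset": [0,-23,0],"spin": 0},
    {"grip": 0.72,"offset": [0,-23,0],"spin": 0},
    {"grip": 0.72,"offset": [0,-23,0],"spin": 0}
  ]
}}

```text
time_s: 48.45
tcp_pos: [0.4398, -0.2703, 0.1877]
ee_rot: [[-0.995, 0.104, -0.0], [0.104, 0.995, -0.0], [0.0, -0.0, -1.0]]
wrist_force: [0.2, 0.0, -0.0]
gripper_width: 0.722
gripper_force: 0.0
```

```bash
python3 - <<'E'
from fit import *
plan()
c=cap('top','top14'); w=W(c)[...,2]
z=lambda n,x,y,P,h=.04:print(n,[np.median(w[v-1:v+2,u-1:u+2]).round(4) for u,v in [w2px(c,[x+a,y+b,h]).astype(int) for a,b in P]])
z('tee',.4695,-.0103,((.034,-.004),(-.006,.032),(-.006,-.034)))
z('snap',.5806,-.0217,((.032,.015),(.032,-.015),(-.032,.015),(-.032,-.015)))
z('angle',.4829,.0817,((.035,0),(-.02,.035),(-.02,-.008)))
z('dial',.5809,.0884,((.045,-.005),(0,.02),(0,-.021),(-.021,0)))
z('block',.5467,.1842,((0,0),(.001,.015),(-.001,-.015)),.074);z('b',.5205,.187,((0,0.01),),.074);z('c',.573,.1816,((0,.01),),.074)
U,V=w2px(c,[.5467,.1842,.074]).astype(int)
q,f,mm=fit(c,(w>.07)&(w<.08),[(B(-63.6,63.6,-25,25),.074)],[.5467,.1842,np.radians(-6)],(U-22,V-32,U+22,V+32));print('row',q[:2],np.degrees(q[2]),f,mm)
b=np.hstack([cv2.resize(c['img'][165:285,100:300],None,fx=2.6,fy=2.6,interpolation=3)]);d=cap('side','side14')['img'][190:360,150:320]
d=cv2.resize(d,(280,280),interpolation=3);b=cv2.copyMakeBorder(b,0,0,0,0,0)
H=max(b.shape[0],280);o=np.zeros((H,b.shape[1]+280,3),np.uint8);o[:b.shape[0],:b.shape[1]]=b;o[:280,b.shape[1]:]=d;cv2.imwrite('pics/fin.png',o);print(o.shape)
E
```

```text
t 48.45 tcp [ 0.4398 -0.2703  0.1877] hd 174.0 j [-14.  14. -20.   0. -56. -82.] F [ 0.2  0.  -0. ] g 0.722 0.0
tee [np.float64(0.0398), np.float64(0.0419), np.float64(0.04)]
snap [np.float64(0.0397), np.float64(0.0412), np.float64(0.0415), np.float64(0.4921)]
angle [np.float64(0.0409), np.float64(0.0396), np.float64(0.0419)]
dial [np.float64(0.0424), np.float64(0.0402), np.float64(0.0398), np.float64(0.0434)]
block [np.float64(0.0728), np.float64(0.0737), np.float64(0.0732)]
b [np.float64(0.0745)]
c [np.float64(0.0729)]
row [0.54661436 0.18399293] -6.132515267238811 74.42357554786622 910.0
(312, 800, 3)
```

View pics/fin.png

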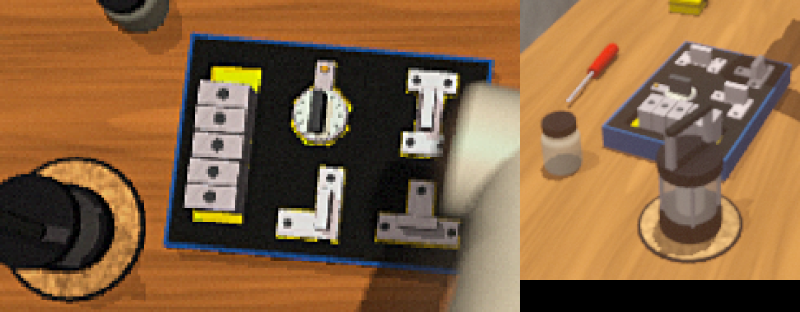

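```bash
python3 -c "
from station import r
print(r.finish_job())"
```

```text
the job is handed in; nothing more can be done
None
```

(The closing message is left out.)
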